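Press a glass tile under a pinned jig cover

ROBOT

A 6-joint arm with a two-finger parallel gripper is mounted at the origin on the work surface. World frame = base frame: x ahead of the robot, y to its left, z up, the work surface at z = 0. Lengths are in m, angles in degrees, forces in N, time in s.
With the tool pointing down it reaches from about 0.35 to 0.875 m from the base axis. Payload 4.2 kg.
Tool frame: the origin (TCP) lies on the centre line of the jaws, within the pads' length; the fingertips stand 11 mm ahead of it and the grasp point (between the pads) lies 8 mm behind it; y points along the fingers, z is the direction in which the jaws open and shut, and the axes are right-handed (so a half turn about y gives the same grasp; the last joint's range is limited). The gripper opens to 87 mm and grips with 3 to 60 N. Pads are 19 mm wide; open, the fingers measure 117 mm over their backs; the gripper's body (75 mm by 190 mm) begins 51 mm behind the grasp point.
Start: joints at [85.577, 22.042, 0.453, 0, -68.411, -14.817], TCP at [0.206, 0.59, 0.234] pointing down, gripper open.
Joint ranges: [-179.83, 179.83], [-69.29, 118.12], [-61.27, 80.66], [-181.25, 117.63], [-171.15, -9.14], [-177.46, 177.46]. Speed limits (degrees/s): [159.86, 159.86, 180, 180, 180, 180].

INTERFACE

Orientations are given as a 3x3 rotation matrix whose columns are the frame's x, y, z axes.
In Python, from station import r, optics gives the robot as it stands. The module is installed in compiled form; this text tells all that it offers.
- The arm moves only by the tool step_arm, never from a script. Its argument "moves" is a list that holds one entry, the list of rows, each a list of 7 numbers: the turn, a rotation vector about the tool's x, y, z in rad, then the shift along the tool's x, y, z in cm, then the opening in per cent of the stroke, from 0 (shut) to 100 (fully open). A call has exactly 5 rows; each row is the pose to reach, as a shift and turn from the pose commanded when the call began, along the tool's axes at that moment; what a row does not reach only later rows make up. A row lasts 1/12 s, in which the tool goes at most 41.7 mm and 7.16 degrees, less where a joint would pass 70% of its speed; a pose out of reach is approached as far as the arm can. A call with a gripper value outside its range is refused whole. The fingers move at their own pace and stop on an object; the grip force is fixed at half the most. Time passes only in rows, so rows that repeat a pose let the fingers close, or fill a call up. It gives the time, the measured TCP pose, the force and the opening at its end, in the units of the state.
- r.sense(): the state, without advancing time (a new reading comes with each control period).
- optics.capture(name): name is "scene" or "side" or "wrist"; returns a dict with "image" (400x640x3 uint8, red, green, blue), "fov_y" (degrees; the focal length in pixels is half the picture's height over the tangent of half this angle, whatever the lens; pixels are square), "cx", "cy" (the principal point, pixels), "k1" (the pictures are not rectified: a ray, as slopes to the right and down, at radius r is drawn at 1 + k1 r^2 times it, then the intrinsics apply), "cam_to_world" (4x4, takes a point from camera to world coordinates). Camera axes: x right, y down, z forward; pixel columns grow to the right and rows downward; lengths in m; the calibration is good to about 2 mm. A picture is of the moment at which its call begins. There is no depth.
- r.finish_job(): hands the job in, once; it reports no verdict.
The state is a dict: "time_s": time; "joints": joint angles; "joint_velocities": joint speeds; "effort": joint torques, N m; "tcp_pos": TCP position; "ee_rot": TCP orientation; "wrist_force": force on the tool from outside, world axes, zero at the start; "moment": the same for the moment, N m; "gripper_width": opening from 0.0 (shut) to 1.0 (fully open).
Only numpy, scipy, OpenCV 4.12 (cv2) and the standard library are available. Lean on these libraries where they do the work, as an engineer would, in place of code of your own. Each camera call takes 0.05 s, during which the arm holds its last target.

TASK

Lay the green glass tile squarely in the red marked square on the wooden jig's white sprung bed and let go of it, then pick up the plywood press cover by its handle and slide it over the jig, lined up with it, until the hole hidden under its blue-striped end drops over the jig's steel locating pin. Press the cover down until it sits flush on the jig, and finish while still gripping the handle and holding the cover pressed down. Leave the pliers, glass lump, wooden block and glue bottle where they are.

Things in the scene. Friction and masses are not known exactly. Their poses are not given: they have to be found in the camera images.
- jig: Brown wooden jig block fixed to the bench, 180 (x) x 130 (y) x 30 mm high; origin at the centre of its underside, z up. A 68 mm square well in the middle of its top holds the sprung white bed; the steel pin stands at x = +52 mm, y = 0.
- bed_centre (a point): Fixed point of the jig at the centre of the red marked square, at the height of the bed's top when unpressed (flush with the jig's top, 30 mm above the bench); jig axes. The red outline is 53 mm square outside (47 mm inside) and painted on the 64 mm square white bed, parallel to the jig.
- pin_tip (a point): Top of the jig's upright steel locating pin: 12 mm diameter, 16 mm high above the jig's top, its top 2 mm tapered to 8 mm diameter.
- jig_bed (a joint): How far the white bed is pushed down, m: 0 = flush with the jig's top, stop at 0.0095. Spring: about 5 N to start moving and 13 N at 8 mm; it comes back up when let go. With the 8 mm tile on it, the cover being flush on the jig means a reading of about 0.008.
- tile: Square green glass tile, 44 x 44 x 8 mm thick, lying flat loose on the bench, 40 g; origin at the centre of its underside, x and y along its sides.
- cover: Loose plywood press cover, 140 (x) x 100 (y) x 24 mm thick, about 0.3 kg, with a dark wooden bar handle on top; origin at the centre of its underside, z up. It lies right way up on the bench. Fitted, its x axis points along the jig's x axis and its origin is above bed_centre. Flush, its underside is on the jig's top; resting on the unpressed tile, on the pin, it stands 8 mm higher; standing on top of the pin, 16 mm higher.
- cover_hole (a point): Mouth of the blind hole in the cover's underside, at cover x = +52 mm, y = 0: 15 mm diameter, 19 mm deep, 1 mm chamfer. Not visible from above; a blue stripe 10 mm wide runs across the top of the cover over it.
- cover_handle (a point): Point in the cover's bar handle, 42 mm above the cover's underside. The bar is 18 mm thick (cover x), 50 mm long (cover y) and 32 mm high: from 24 to 56 mm above the underside, centred on the cover.
- pliers: Bystander: pliers with black grips lying flat, about 130 x 56 x 12 mm; origin at the pivot's underside, jaws to +x.
- glass_lump: Bystander: round green glass lump, 60 mm across, 31 mm high; origin under its centre.
- wood_block: Bystander: pale wooden block 50 x 35 x 30 mm; origin under its centre.
- glue_bottle: Bystander: small white bottle with orange cap, 36 mm diameter, 70 mm high, standing; origin under its centre.
Things that resemble listed ones, but are neither listed nor needed, are in the scene too. Leave any purple look-alike of the cover alone.

How it is judged:
By the outcome, as a careful person would: the job done as asked, in the order asked, and still so for the second after the job is handed in, while the arm keeps its last pose, push and grip.
It also fails if it takes over 51 s, if anything falls off the work surface, if the arm or the gripper's body presses on something with over 40 N, if the wrist force passes 120 N, or if a joint passes its speed limit or range.

## Working session

There is one attempt and no reset: what is moved stays moved. The work goes in short steps, Python scripts to look and compute and a tool call to move; the robot and the scene stay as the last step left them, time stands still between calls to the robot, and variables do not carry over. Pictures are saved under pics/ and viewed, and the job is handed in when it is done.

Besides the shell and the picture viewer there is one more tool, called after "Request:" as a command line: name --argument value ..., lists and objects as JSON in quotes. step_arm: Moves the arm, as the interface text tells. Its arguments: {"type":"object","properties":{"moves":{"type":"array"}},"required":["moves"]}

```bash
mkdir -p pics; cat > h.py <<'E'
import numpy as np, cv2
from station import r, optics
def cap(n,save=None):
    c=optics.capture(n)
    if save: cv2.imwrite('pics/'+save+'.png',c['image'][:,:,::-1])
    return c
def K(c):
    f=200/np.tan(np.radians(c['fov_y'])/2); return f,c['cx'],c['cy'],c['k1']
def ray(c,u,v):
    f,cx,cy,k=K(c); d=np.array([(u-cx)/f,(v-cy)/f]); s=d.copy()
    for _ in range(30): s=d/(1+k*(s@s))
    T=np.array(c['cam_to_world']); return T[:3,3],T[:3,:3]@np.array([s[0],s[1],1])
def onz(c,u,v,z):
    o,d=ray(c,u,v); return o+d*(z-o[2])/d[2]
def proj(c,p):
    f,cx,cy,k=K(c); T=np.array(c['cam_to_world']); q=T[:3,:3].T@(np.array(p)-T[:3,3]); s=q[:2]/q[2]
    s=s*(1+k*(s@s)); return s[0]*f+cx,s[1]*f+cy
E
python3 - <<'E'
from h import *
for n in ['scene','side','wrist']:
    c=cap(n,n+'0'); print(n,K(c),np.round(c['cam_to_world'],3).tolist())
s=r.sense(); print({k:np.round(v,4).tolist() for k,v in s.items()})
E
```

```text
scene (np.float64(410.90182835091224), 326.0180846430004, 195.4767566922303, -0.10277197799107612) [[-0.738, 0.402, -0.542, 1.004], [0.674, 0.453, -0.583, 0.497], [0.011, -0.796, -0.605, 0.582], [0.0, 0.0, 0.0, 1.0]]
side (np.float64(490.1197689424983), 312.7626269796693, 196.46496082932222, -0.10053082475354216) [[0.791, -0.433, 0.433, -0.013], [-0.612, -0.555, 0.563, -0.729], [-0.004, -0.711, -0.704, 0.961], [0.0, 0.0, 0.0, 1.0]]
wrist (np.float64(351.59850047661666), 324.056605414625, 193.90830401292095, -0.01631848463725509) [[-0.33, -0.904, -0.27, 0.28], [-0.944, 0.317, 0.091, 0.564], [0.004, 0.285, -0.958, 0.383], [0.0, 0.0, 0.0, 1.0]]
{'time_s': 0.15, 'joints': [85.5759, 22.0818, 0.3986, -0.0198, -68.4124, -14.8164], 'joint_velocities': [-0.2053, -0.1427, 0.0705, 0.098, 0.0023, 0.1087], 'effort': [0.0024, -39.1054, 18.7586, 4.2223, 0.0123, -0.0001], 'tcp_pos': [0.2058, 0.5897, 0.2327], 'ee_rot': [[-0.9441, -0.0004, -0.3297], [0.3297, -0.0016, -0.9441], [-0.0001, -1.0, 0.0017]], 'wrist_force': [-0.4664, -0.3674, 0.8153], 'moment': [0.0373, 0.0312, 0.0205], 'gripper_width': 0.9967}
```

View pics/scene0.png

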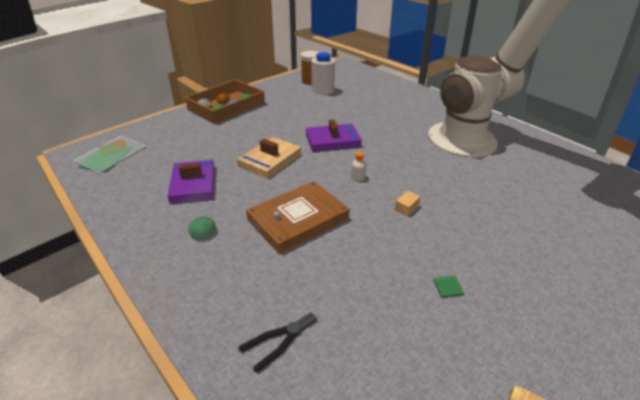

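View pics/side0.png

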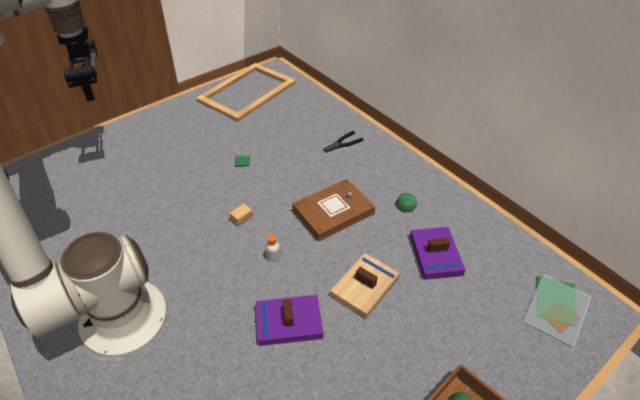

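View pics/wrist0.png

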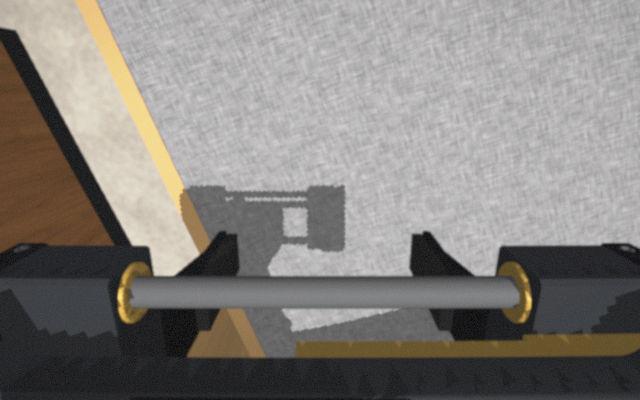

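The scene picture shows the tile at (448,286), the jig at (298,215) with its pin at (277,215), and the plywood cover at (269,156) with its stripe on the left. In the side picture these are at (242,160), (334,208) and (366,285), with the stripe at the upper right. Next I measure them.

```bash
cat > m.py <<'E'
from h import *
def mask(img,kind):
    h=cv2.cvtColor(img,cv2.COLOR_RGB2HSV).astype(int); H,S,V=h[...,0],h[...,1],h[...,2]
    if kind=='green': return ((H>50)&(H<85)&(S>120)).astype(np.uint8)
    if kind=='ply': return ((H>8)&(H<25)&(S>60)&(V>135)).astype(np.uint8)
    if kind=='blue': return ((H>105)&(H<125)&(S>110)).astype(np.uint8)
    if kind=='jig': return ((H>5)&(H<18)&(S>120)&(V<175)).astype(np.uint8)
    if kind=='white': return ((S<60)&(V>190)).astype(np.uint8)
    if kind=='red': return (((H<6)|(H>172))&(S>70)&(V>100)).astype(np.uint8)
def blobs(m,amin=15):
    n,l,st,ce=cv2.connectedComponentsWithStats(m)
    return [(st[i].tolist(),ce[i].round(1).tolist()) for i in range(1,n) if st[i][4]>amin]
E
python3 - <<'E'
from m import *
for n in ['scene','side']:
    c=cap(n)
    im=c['image']
    for k in ['green','ply','blue','jig','white','red']:
        print(n,k,[b for b in blobs(mask(im,k)) if b[0][1]>90 and b[0][4]<9000])
    if n=='scene': cr=[(420,260,60,45),(235,125,75,60),(235,175,125,85)]
    else: cr=[(220,145,50,30),(325,250,80,70),(285,175,100,70)]
    for i,(x,y,w,hh) in enumerate(cr):
        cv2.imwrite(f'pics/{n}_c{i}.png',cv2.resize(im[y:y+hh,x:x+w,::-1],None,fx=6,fy=6,interpolation=cv2.INTER_CUBIC))
E
python3 - <<'E'
import cv2,numpy as np
for n in ['scene','side']:
    a=[cv2.imread(f'pics/{n}_c{i}.png') for i in range(3)]
    print([x.shape for x in a])
E
```

```text
scene green [([437, 278, 24, 18, 195], [448.1, 286.7])]
scene ply [([230, 93, 11, 7, 56], [235.1, 95.8]), ([211, 101, 6, 4, 19], [213.5, 102.6]), ([36, 103, 161, 297, 4381], [118.4, 273.5]), ([237, 137, 64, 35, 875], [269.6, 154.3]), ([110, 140, 17, 7, 66], [119.0, 143.0]), ([356, 152, 7, 10, 54], [358.6, 155.9]), ([246, 181, 103, 62, 2547], [296.1, 209.9]), ([396, 190, 24, 18, 260], [407.5, 198.6]), ([509, 385, 37, 15, 317], [523.0, 394.2])]
scene blue [([347, 125, 9, 14, 44], [350.8, 131.6])]
scene jig [([330, 121, 7, 15, 68], [333.0, 127.5]), ([611, 136, 23, 18, 245], [621.9, 144.7]), ([260, 140, 20, 17, 232], [269.3, 147.5]), ([356, 155, 7, 6, 28], [358.9, 157.7]), ([180, 165, 19, 13, 194], [189.4, 170.3]), ([247, 182, 101, 71, 3255], [297.9, 217.1]), ([397, 198, 22, 16, 156], [406.3, 206.9]), ([69, 218, 33, 57, 86], [83.6, 244.6]), ([159, 369, 20, 31, 38], [169.0, 385.2])]
scene white [([429, 123, 37, 31, 352], [442.2, 139.4]), ([354, 161, 6, 5, 19], [356.0, 163.3]), ([285, 201, 26, 17, 262], [297.5, 208.9]), ([278, 206, 35, 16, 56], [293.0, 215.1]), ([9, 361, 14, 13, 71], [16.1
[... 909 characters left out ...]
 ([269, 240, 7, 5, 24], [272.0, 242.2]), ([356, 267, 22, 22, 285], [365.9, 277.1]), ([284, 301, 9, 25, 159], [287.8, 312.4]), ([428, 365, 77, 35, 1265], [464.5, 386.7])]
side white [([318, 194, 32, 23, 96], [333.1, 205.8]), ([323, 197, 22, 16, 205], [333.2, 204.3]), ([0, 221, 32, 56, 214], [14.6, 249.6]), ([121, 237, 19, 43, 396], [128.1, 260.2]), ([268, 243, 11, 8, 52], [273.8, 246.9]), ([82, 262, 36, 19, 50], [99.8, 274.7]), ([11, 267, 58, 56, 1646], [40.3, 298.2]), ([60, 269, 15, 23, 113], [67.3, 282.5]), ([84, 282, 82, 73, 1709], [133.3, 329.3]), ([75, 286, 14, 11, 63], [81.3, 291.5])]
side red []
[(270, 360, 3), (360, 450, 3), (510, 750, 3)]
[(180, 300, 3), (420, 480, 3), (420, 600, 3)]
```

View pics/scene_c1.png

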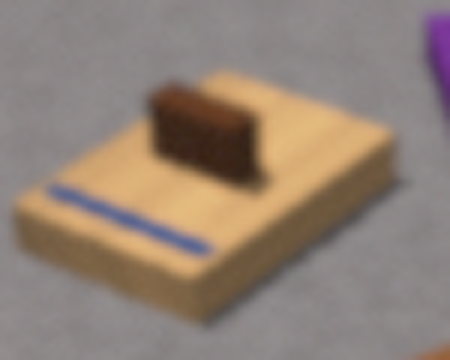

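View pics/scene_c2.png

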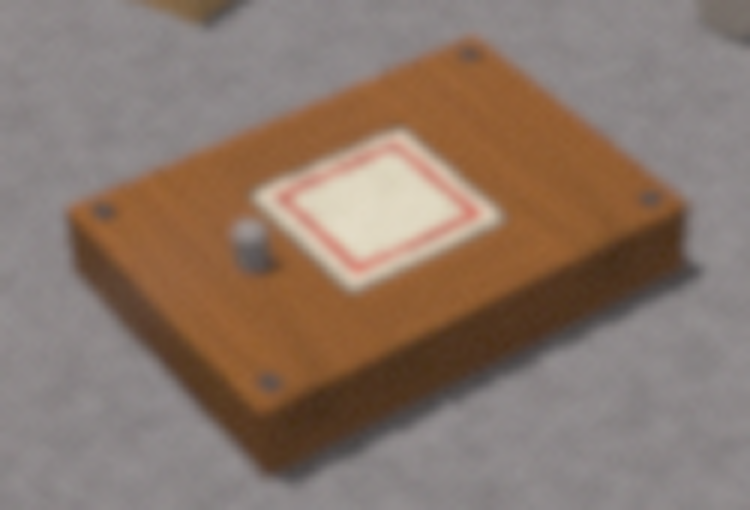

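View pics/side_c2.png

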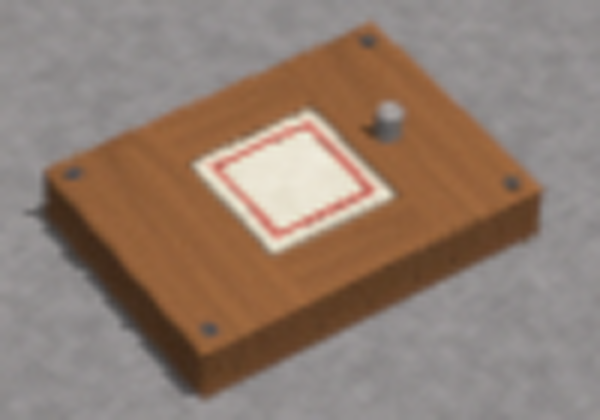

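View pics/side_c1.png

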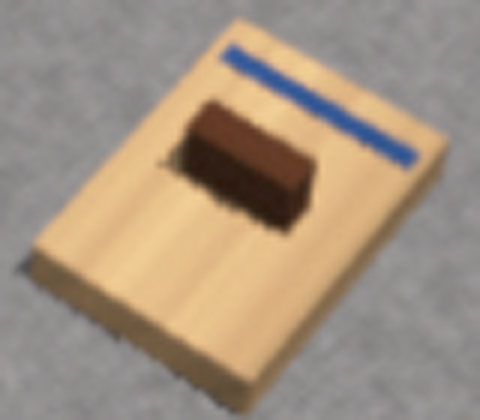

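The crops show clear corners for the jig top, bed, pin and cover top. I'll look at the tile crops, then cast the rays.

```bash
python3 - <<'E'
import cv2,numpy as np
a=cv2.imread('pics/scene_c0.png');b=cv2.imread('pics/side_c0.png')
o=np.zeros((270,670,3),np.uint8);o[:,:360]=a;o[:180,370:670]=b;cv2.imwrite('pics/tile01.png',o)
E
python3 - <<'E'
from h import *
P={'scene':dict(jig=((235,175),[(68,212),(475,38),(688,205),(265,412)],.03),
 bed=((235,175),[(253,190),(405,127),(503,217),(353,292)],.03),pin=((235,175),[(250,225)],.046),
 cover=((235,125),[(15,203),(222,68),(395,133),(202,280)],.024),stripe=((235,125),[(50,187),(210,250)],.024)),
 'side':dict(jig=((285,175),[(542,188),(203,352),(45,178),(372,22)],.03),
 bed=((285,175),[(397,194),(273,253),(192,163),(309,107)],.03),pin=((285,175),[(391,108)],.046),
 cover=((325,250),[(448,145),(248,385),(35,248),(237,20)],.024),stripe=((325,250),[(415,160),(230,50)],.024))}
for n in P:
    c=cap(n)
    for k,(o,pts,z) in P[n].items():
        q=np.array([onz(c,o[0]+(u+.5)/6-.5,o[1]+(v+.5)/6-.5,z)[:2] for u,v in pts])*1000
        print(n,k,'c',q.mean(0).round(1),q.round(0).tolist())
        if len(q)==4:
            e=np.diff(np.vstack([q,q[:1]]),axis=0); print('   len',np.linalg.norm(e,axis=1).round(1),'ang',np.degrees(np.arctan2(e[:,1],e[:,0])).round(1))
E
```

```text
scene jig c [586.8 -40.1] [[671.0, -111.0], [493.0, -96.0], [504.0, 32.0], [680.0, 16.0]]
   len [178.6 128.3 177.1 127.8] ang [175.1  85.1  -5.  -94.2]
scene bed c [585.7 -41.6] [[614.0, -78.0], [550.0, -70.0], [557.0, -7.0], [622.0, -11.0]]
   len [64.9 63.8 64.9 67.4] ang [173.4  83.1  -3.3 -96.8]
scene pin c [637.6 -46.6] [[638.0, -47.0]]
scene cover c [ 488.5 -276.2] [[568.0, -308.0], [432.0, -344.0], [410.0, -245.0], [543.0, -207.0]]
   len [140.6 101.4 138.5 103.9] ang [-165.   102.7   16.1  -76.1]
scene stripe c [ 538.8 -265.9] [[550.0, -309.0], [528.0, -223.0]]
side jig c [583.5 -41.9] [[667.0, -113.0], [490.0, -96.0], [498.0, 27.0], [679.0, 15.0]]
   len [178.  123.3 181.  129. ] ang [174.5  86.4  -3.6 -95. ]
side bed c [584.4 -40.9] [[614.0, -77.0], [549.0, -71.0], [555.0, -6.0], [619.0, -11.0]]
   len [65.8 64.8 64.  66.3] ang [174.7  84.6  -4.1 -93.9]
side pin c [636.5 -45.8] [[637.0, -46.0]]
side cover c [ 486.4 -276.5] [[565.0, -309.0], [431.0, -341.0], [407.0, -246.0], [542.0, -211.0]]
   len [138.3  97.8 139.2 100.7] ang [-166.5  103.9   14.7  -76.6]
side stripe c [ 539.7 -263.1] [[550.0, -306.0], [529.0, -220.0]]
```

View pics/tile01.png

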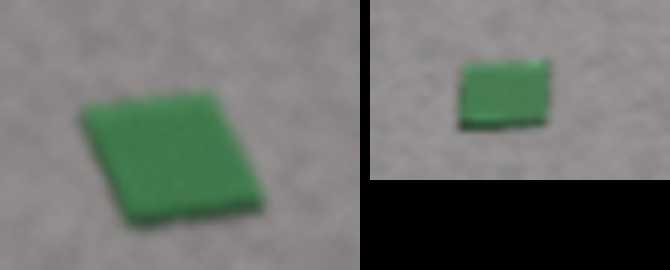

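```bash
python3 - <<'E'
from h import *
P={'scene':((420,260),[(85,108),(213,93),(262,195),(130,212)]),'side':((220,145),[(90,122),(93,62),(180,60),(177,120)])}
for n in P:
    c=cap(n); o,pts=P[n]
    q=np.array([onz(c,o[0]+(u+.5)/6-.5,o[1]+(v+.5)/6-.5,.008)[:2] for u,v in pts])*1000
    e=np.diff(np.vstack([q,q[:1]]),axis=0)
    print(n,q.mean(0).round(1),q.round(0).tolist(),np.linalg.norm(e,axis=1).round(1),np.degrees(np.arctan2(e[:,1],e[:,0])).round(1))
s=r.sense();R=np.array(s['ee_rot']);print(R, s['tcp_pos'])
E
```

```text
scene [504.  289.8] [[510.0, 261.0], [475.0, 285.0], [498.0, 318.0], [533.0, 295.0]] [42.3 41.  42.1 41.1] [ 145.6   54.8  -34.2 -125. ]
side [501.6 288.2] [[471.0, 282.0], [497.0, 321.0], [532.0, 294.0], [506.0, 256.0]] [46.4 44.1 46.3 43.1] [  57.   -36.2 -124.3  143.9]
[[-9.44152783e-01 -5.78228347e-05 -3.29507995e-01]
 [ 3.29508000e-01 -1.47966816e-04 -9.44152771e-01]
 [ 5.83734080e-06 -9.99999987e-01  1.58756368e-04]] [0.20589556 0.59004225 0.23346985]
```

The tile is at about (503, 289) mm, yaw about 55° mod 90, and its sizes agree with those given. I'm moving over it.

Request:
step_arm --moves '[[[0,0,0,-2,0,1,100],[0,0,0,-5,0.5,2.5,100],[0,0,0,-8,1,4,100],[0,0,0,-11,1.5,5.5,100],[0,0,0,-14,2,7,100]]]'

```text
time_s: 0.87
tcp_pos: [0.3157, 0.4768, 0.2135]
ee_rot: [[-0.944, 0.0, -0.329], [0.329, 0.0, -0.944], [-0.0, -1.0, -0.0]]
wrist_force: [0.7, 0.0, 0.1]
gripper_width: 1.001
```

Request:
step_arm --moves '[[[0,0,0,-3,0.5,1.5,100],[0,0,0,-6,1,3,100],[0,0,0,-9,1.5,4.5,100],[0,0,0,-12,2,6,100],[0,0,0,-15,2.5,7.5,100]]]'

```text
time_s: 1.28
tcp_pos: [0.4329, 0.3564, 0.1886]
ee_rot: [[-0.944, 0.0, -0.329], [0.329, 0.001, -0.944], [-0.0, -1.0, -0.001]]
wrist_force: [0.1, 0.1, 0.2]
gripper_width: 1.001
```

Request:
step_arm --moves '[[[0,0.06,0,-3,0.5,1,100],[0,0.12,0,-5,1,2,100],[0,0.18,0,-7,1.5,3,100],[0,0.24,0,-8.5,2,3.7,100],[0,0.28,0,-9,2.5,4.1,100]]]'

```text
time_s: 1.7
tcp_pos: [0.505, 0.2877, 0.1633]
ee_rot: [[-0.813, 0.0, -0.582], [0.582, -0.0, -0.813], [-0.0, -1.0, -0.0]]
wrist_force: [-0.3, -0.3, -0.8]
gripper_width: 0.995
```

```bash
cat > t.py <<'E'
from m import *
import sys
def tile(z=.008,save='w1'):
    c=cap('wrist',save); m=mask(c['image'],'green')
    b=max(blobs(m),key=lambda x:x[0][4]); 
    cs,_=cv2.findContours(m,cv2.RETR_EXTERNAL,cv2.CHAIN_APPROX_NONE); ct=max(cs,key=cv2.contourArea).reshape(-1,2)
    w=np.array([onz(c,u,v,z)[:2] for u,v in ct])*1000
    rc=cv2.minAreaRect(w.astype(np.float32)); return c,rc,b
if __name__=='__main__':
    c,rc,b=tile(); print(rc,b); s=r.sense(); print(np.round(s['tcp_pos'],4),np.round(s['ee_rot'],4).tolist())
E
python3 t.py
```

```text
Traceback (most recent call last):
  File "t.py", line 10, in <module>
    c,rc,b=tile(); print(rc,b); s=r.sense(); print(np.round(s['tcp_pos'],4),np.round(s['ee_rot'],4).tolist())
           ~~~~^^
  File "t.py", line 5, in tile
    b=max(blobs(m),key=lambda x:x[0][4]);
ValueError: max() iterable argument is empty
```

View pics/w1.png

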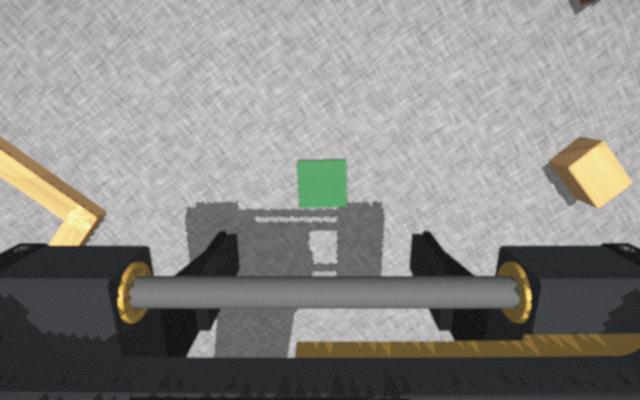

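The tile is fully visible at (322,183) and nearly square to the jaws. The block is at (590,172), well clear. The saturation threshold is too high for this lighting, so I'm lowering it.

```bash
sed -i "s/(H<85)&(S>120)/(H<85)\&(S>70)/" m.py; python3 t.py
```

```text
((503.28204345703125, 289.9089050292969), (43.16838073730469, 43.51078414916992), 55.96624755859375) ([296, 160, 50, 48, 2228], [320.5, 183.1])
[0.5036 0.2878 0.1626] [[-0.8149, -0.0017, -0.5795], [0.5795, -0.0013, -0.8149], [0.0006, -1.0, 0.0021]]
```

Request:
step_arm --moves '[[[0,-0.01,0,0.05,2,-0.05,100],[0,-0.02,0,0.1,5,-0.1,100],[0,-0.024,0,0.15,8,-0.1,100],[0,-0.024,0,0.15,10,-0.1,100],[0,-0.024,0,0.15,11,-0.1,100]]]'

```text
time_s: 2.22
tcp_pos: [0.5011, 0.2905, 0.051]
ee_rot: [[-0.831, -0.003, -0.557], [0.557, -0.003, -0.831], [0.001, -1.0, 0.004]]
wrist_force: [0.6, -0.2, 0.0]
gripper_width: 0.998
```

```bash
python3 - <<'E'
from t import *
s=r.sense(); print(np.round(s['tcp_pos'],4),np.round(s['ee_rot'],4).tolist())
c=cap('wrist','w2');s=r.sense(); print(np.round(s['tcp_pos'],4))
E
```

```text
[0.5011 0.2905 0.051 ] [[-0.8308, -0.0035, -0.5566], [0.5566, -0.0029, -0.8308], [0.0013, -1.0, 0.0044]]
[0.501  0.2903 0.0503]
```

View pics/w2.png

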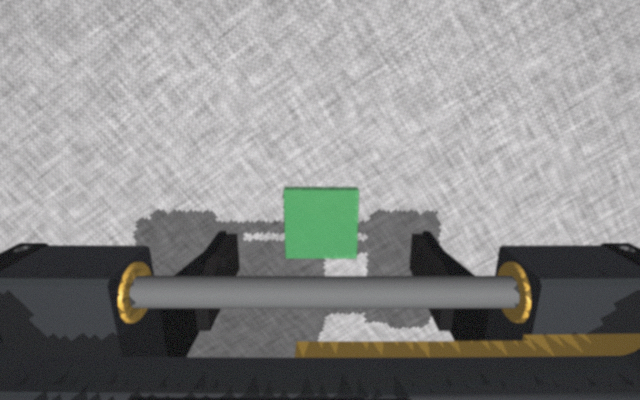

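The tile, centred at (321,222), is square and between the jaws. I'm descending the rest of the way.

Request:
step_arm --moves '[[[0,0,0,-0.1,1,-0.05,100],[0,0,0,-0.2,2,-0.05,100],[0,0,0,-0.2,3,-0.05,100],[0,0,0,-0.2,3.7,-0.05,100],[0,0,0,-0.2,3.7,-0.05,100]]]'

```text
time_s: 2.68
tcp_pos: [0.504, 0.2896, 0.0151]
ee_rot: [[-0.83, -0.002, -0.558], [0.558, -0.002, -0.83], [0.001, -1.0, 0.003]]
wrist_force: [-0.2, -0.4, 0.1]
gripper_width: 0.998
```

Request:
step_arm --moves '[[[0,0,0,0,0.15,0,100],[0,0,0,0,0.2,0,100],[0,0,0,0,0.2,0,40],[0,0,0,0,0.2,0,40],[0,0,0,0,0.2,0,40]]]'

```text
time_s: 3.1
tcp_pos: [0.5049, 0.2904, 0.015]
ee_rot: [[-0.83, 0.001, -0.558], [0.558, 0.001, -0.83], [-0.0, -1.0, -0.001]]
wrist_force: [0.5, 0.1, 0.1]
gripper_width: 0.852
```

Request:
step_arm --moves '[[[0,0,0,0,0,0,30],[0,0,0,0,0,0,30],[0,0,0,0,0,0,30],[0,0,0,0,0,0,30],[0,0,0,0,0,0,30]]]'

```text
time_s: 3.52
tcp_pos: [0.5047, 0.2902, 0.0146]
ee_rot: [[-0.83, -0.0, -0.558], [0.558, -0.0, -0.83], [0.0, -1.0, 0.0]]
wrist_force: [0.3, 0.1, -0.3]
gripper_width: 0.496
```

Request:
step_arm --moves '[[[0,0,0,0,0,0,20],[0,0,0,0,0,0,20],[0,0,0,0,-0.3,0,20],[0,0,0,0,-1,0,20],[0,0,0,0,-2,0,20]]]'

```text
time_s: 3.93
tcp_pos: [0.5043, 0.2898, 0.0345]
ee_rot: [[-0.83, -0.001, -0.558], [0.558, -0.001, -0.83], [0.0, -1.0, 0.002]]
wrist_force: [0.0, 0.4, -0.3]
gripper_width: 0.499
```

```bash
python3 - <<'E'
from t import *
c=cap('wrist','w3');s=r.sense(); print(np.round(s['tcp_pos'],4),s['gripper_width'],s['wrist_force'])
E
```

```text
[0.5058 0.2911 0.0373] 0.4991825855946074 [0.23499804 0.86576126 1.12389073]
```

View pics/w3.png

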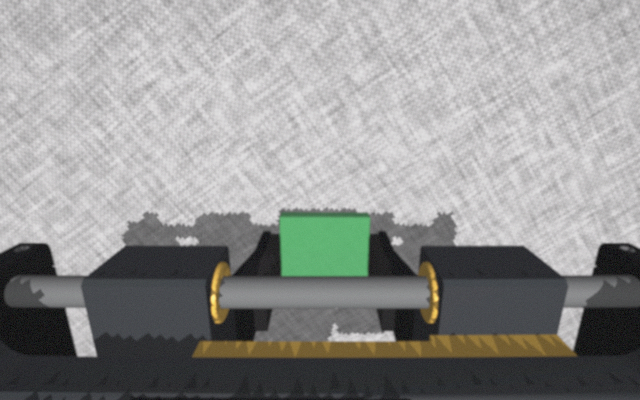

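The tile is held between the pads at (325,244). I'm carrying it toward the jig, first to a viewing pose 40 mm short of it.

Request:
step_arm --moves '[[[0,0,0,0,-2,0,20],[0,0,0,-1,-5,1,20],[0,0,0,-2.5,-7,3,20],[0,0,0,-4.5,-9,5,20],[0,0,0,-7,-9.5,7.5,20]]]'

```text
time_s: 4.4
tcp_pos: [0.523, 0.1901, 0.1342]
ee_rot: [[-0.832, 0.008, -0.555], [0.555, 0.004, -0.832], [-0.004, -1.0, -0.008]]
wrist_force: [1.0, -1.6, -0.2]
gripper_width: 0.495
```

Request:
step_arm --moves '[[[0,0,0,-2.2,0,2.5,20],[0,0,0,-4.5,0,5,20],[0,0,0,-6.5,0,7.5,20],[0,0,0,-8.5,0,10,20],[0,0,0,-10,0,12,20]]]'

```text
time_s: 4.82
tcp_pos: [0.5371, 0.0315, 0.1305]
ee_rot: [[-0.829, 0.001, -0.559], [0.559, 0.0, -0.829], [-0.001, -1.0, -0.001]]
wrist_force: [0.2, 0.4, 0.6]
gripper_width: 0.497
```

Request:
step_arm --moves '[[[0,-0.1,0,-2,0,2,20],[0,-0.2,0,-3.5,0,4,20],[0,-0.3,0,-4.2,0,5,20],[0,-0.4,0,-4.7,0,5.5,20],[0,-0.5,0,-4.7,0,5.5,20]]]'

```text
time_s: 5.23
tcp_pos: [0.5455, -0.0399, 0.1304]
ee_rot: [[-0.996, 0.001, -0.089], [0.089, 0.0, -0.996], [-0.001, -1.0, -0.0]]
wrist_force: [-0.7, 0.6, -0.4]
gripper_width: 0.501
```

Request:
step_arm --moves '[[[0,0,0,0,0,0,20],[0,0,0,0,0,0,20],[0,0,0,0,0,0,20],[0,0,0,0,0,0,20],[0,0,0,0,0,0,20]]]'

```text
time_s: 5.65
tcp_pos: [0.5453, -0.038, 0.1297]
ee_rot: [[-0.996, 0.0, -0.092], [0.092, 0.0, -0.996], [-0.0, -1.0, -0.0]]
wrist_force: [0.5, -0.1, -0.5]
gripper_width: 0.499
```

```bash
python3 - <<'E'
from t import *
c=cap('wrist','w4');s=r.sense(); print(np.round(s['tcp_pos'],4),np.round(s['ee_rot'],4).tolist(),s['gripper_width'],s['wrist_force'])
E
```

```text
[ 0.5453 -0.038   0.1296] [[-0.9958, 0.0001, -0.0918], [0.0918, 0.0, -0.9958], [-0.0001, -1.0, -0.0]] 0.49821144096321746 [ 0.39214068 -0.33065363 -0.90932662]
```

View pics/w4.png

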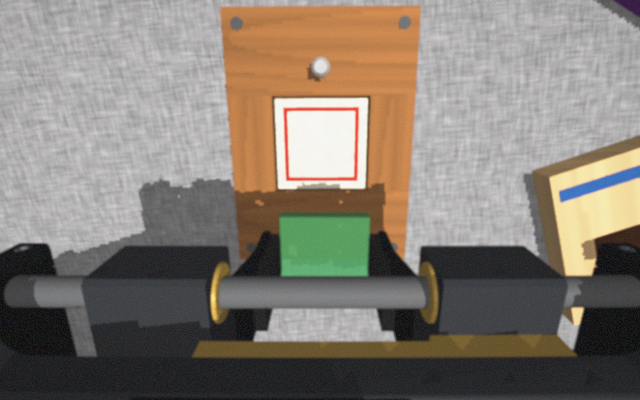

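The square is at (321,143), the pin top at (320,66) and the held tile's top edge at row 214. I'm measuring all three from this one camera.

```bash
cat > sq.py <<'E'
from t import *
def square(c,z=.03,roi=(250,60,400,200),k='red'):
    im=c['image']; h=cv2.cvtColor(im,cv2.COLOR_RGB2HSV).astype(int)
    m=((((h[...,0]<8)|(h[...,0]>170))&(h[...,1]>60)&(h[...,2]>120))).astype(np.uint8)
    x0,y0,x1,y1=roi; mm=np.zeros_like(m); mm[y0:y1,x0:x1]=m[y0:y1,x0:x1]
    n,l,st,ce=cv2.connectedComponentsWithStats(mm,connectivity=8)
    i=1+np.argmax(st[1:,4]); 
    ys,xs=np.where(l==i); w=np.array([onz(c,u,v,z)[:2] for u,v in zip(xs,ys)])*1000
    return cv2.minAreaRect(w.astype(np.float32)),st[i]
E
python3 - <<'E'
from sq import *
c=cap('wrist'); s=r.sense(); tz=s['tcp_pos'][2]
print(square(c))
m=mask(c['image'],'green'); mm=np.zeros_like(m); mm[200:270,270:380]=m[200:270,270:380]
ys,xs=np.where(mm); print(xs.min(),xs.max(),ys.min(),ys.max())
# tile's far top edge: first green row per column; find corners
cols=[(x,ys[xs==x].min()) for x in range(288,364,6)]
w=np.array([onz(c,u,v-.5,tz-.0067)[:2] for u,v in cols])*1000
p=np.polyfit(w[:,1],w[:,0],1); print('edge',w.mean(0).round(1),'edge dir deg',np.degrees(np.arctan2(1,p[0])).round(2)-180)
for row in (222,232,242):
    a=xs[ys==row]; L=onz(c,a.min()-.5,row,tz-.0067)*1000; Rr=onz(c,a.max()+.5,row,tz-.0067)*1000
    print(row,L[:2].round(1),Rr[:2].round(1),np.linalg.norm(L-Rr).round(1))
print(np.array(s['tcp_pos']).round(4),cols)
for u,v in [(320,65)]: print('pin',onz(c,u,v,.046)*1000)
E
```

```text
(((585.8517456054688, -40.257171630859375), (52.52906036376953, 52.318485260009766), 84.93112182617188), array([283, 107,  76,  74, 991], dtype=int32))
278 373 213 269
edge [567.  -40.6] edge dir deg -95.32
222 [564.7 -18.5] [560.7 -61.9] 43.5
232 [559.6 -18.3] [555.6 -61.1] 43.0
242 [554.4 -17.2] [550.3 -61.3] 44.3
[ 0.5453 -0.038   0.1296] [(288, np.int64(214)), (294, np.int64(214)), (300, np.int64(214)), (306, np.int64(214)), (312, np.int64(214)), (318, np.int64(214)), (324, np.int64(213)), (330, np.int64(214)), (336, np.int64(214)), (342, np.int64(214)), (348, np.int64(214)), (354, np.int64(214)), (360, np.int64(214))]
pin [638.17767282 -44.75996704  46.        ]
```

Request:
step_arm --moves '[[[0,0,0,-1,0.5,-0.05,20],[0,-0.002,0,-2.2,2,-0.1,20],[0,-0.004,0,-3.4,3.5,-0.15,20],[0,-0.004,0,-4.07,5,-0.2,20],[0,-0.004,0,-4.07,6,-0.21,20]]]'

```text
time_s: 6.17
tcp_pos: [0.5874, -0.04, 0.0675]
ee_rot: [[-0.996, -0.001, -0.088], [0.088, -0.0, -0.996], [0.001, -1.0, 0.0]]
wrist_force: [0.4, 0.3, -1.2]
gripper_width: 0.498
```

Request:
step_arm --moves '[[[0,0,0,0,0,0,20],[0,0,0,0,0,0,20],[0,0,0,0,0,0,20],[0,0,0,0,0,0,20],[0,0,0,0,0,0,20]]]'

```text
time_s: 6.58
tcp_pos: [0.5864, -0.0398, 0.0707]
ee_rot: [[-0.996, 0.002, -0.087], [0.087, 0.0, -0.996], [-0.002, -1.0, -0.0]]
wrist_force: [0.3, -0.4, -0.5]
gripper_width: 0.496
```

```bash
python3 - <<'E'
from t import *
c=cap('wrist','w5');s=r.sense(); print(np.round(s['tcp_pos'],4),np.round(s['ee_rot'],4).tolist(),s['gripper_width'],s['wrist_force'])
E
```

```text
[ 0.5863 -0.0399  0.0705] [[-0.9962, 0.0017, -0.0876], [0.0876, 0.0003, -0.9962], [-0.0017, -1.0, -0.0005]] 0.49614305356297755 [-0.11596677 -0.34040708 -0.7155157 ]
```

View pics/w5.png

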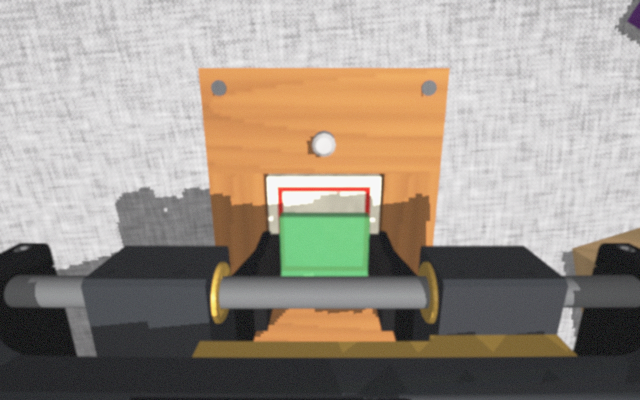

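The held tile's columns (281–368) sit centred in the red outline's columns (279–370). I'm checking along x.

```bash
python3 - <<'E'
from sq import *
c=cap('wrist'); s=r.sense(); tz=s['tcp_pos'][2]
im=c['image']; h=cv2.cvtColor(im,cv2.COLOR_RGB2HSV).astype(int)
red=(((h[...,0]<8)|(h[...,0]>170))&(h[...,1]>60)&(h[...,2]>120)); red[:175]=0; red[230:]=0;red[:,:262]=0;red[:,390:]=0
g=mask(im,'green')>0; g[:200]=0;g[270:]=0;g[:,:265]=0;g[:,385:]=0
rt=[np.where(red[:,x])[0].min() for x in range(288,362,4)]; gt=[np.where(g[:,x])[0].min() for x in range(288,362,4)]
print(rt,gt)
a=onz(c,324.5,np.mean(rt)-.5,.03)*1000; b=onz(c,324.5,np.mean(gt)-.5,tz-.0067)*1000
ax=np.array([np.cos(np.radians(-5.07)),np.sin(np.radians(-5.07))])
print('red edge',a,'tile edge',b,'tile centre - red centre along jig x', (b-a)[:2]@ax-22+26.5)
for row in (195,203):
    q=np.where(red[row])[0]; print(row,q.min(),q.max())
    l,rr=onz(c,q.min()-.5,row,.03)*1000,onz(c,q.max()+.5,row,.03)*1000; mid=(l+rr)/2;ay=np.array([-ax[1],ax[0]]); print('red y',mid[:2]@ay,np.linalg.norm(l-rr))
for row in (225,235,245):
    q=np.where(g[row])[0]; l,rr=onz(c,q.min()-.5,row,tz-.0067)*1000,onz(c,q.max()+.5,row,tz-.0067)*1000; print('tile y',(l+rr)[:2]@ay/2,np.linalg.norm(l-rr))
print(s['tcp_pos'])
E
```

```text
[np.int64(187), np.int64(187), np.int64(187), np.int64(187), np.int64(187), np.int64(187), np.int64(187), np.int64(187), np.int64(187), np.int64(187), np.int64(187), np.int64(187), np.int64(187), np.int64(187), np.int64(187), np.int64(187), np.int64(187), np.int64(187), np.int64(187)] [np.int64(214), np.int64(214), np.int64(214), np.int64(214), np.int64(214), np.int64(214), np.int64(214), np.int64(214), np.int64(214), np.int64(214), np.int64(214), np.int64(214), np.int64(214), np.int64(214), np.int64(214), np.int64(214), np.int64(214), np.int64(214), np.int64(214)]
red edge [612.02223339 -43.01061953  30.        ] tile edge [607.95906836 -42.57531896  63.69467204] tile centre - red centre along jig x 0.4142634971630841
195 278 369
red y 11.8038727137005 52.260849952706465
203 278 369
red y 11.80376241784601 52.61654197540032
tile y 11.55031013117543 42.73693637528984
tile y 11.305508577363604 44.56867121039523
tile y 11.545683218328897 44.4778586883693
[ 0.58626928 -0.03984917  0.07039467]
```

Request:
step_arm --moves '[[[0,0,0,0.02,0.6,-0.02,20],[0,0,0,0.04,1.2,-0.03,20],[0,0,0,0.04,1.8,-0.03,20],[0,0,0,0.04,2.3,-0.03,20],[0,0,0,0.04,2.3,-0.03,20]]]'

```text
time_s: 7.1
tcp_pos: [0.585, -0.0397, 0.045]
ee_rot: [[-0.996, -0.002, -0.088], [0.088, -0.0, -0.996], [0.002, -1.0, 0.001]]
wrist_force: [-0.2, 0.1, -0.9]
gripper_width: 0.496
```

Request:
step_arm --moves '[[[0,0,0,0,0.1,0,20],[0,0,0,0,0.15,0,20],[0,0,0,0,0.2,0,20],[0,0,0,0,0.25,0,20],[0,0,0,0,0.25,0,20]]]'

```text
time_s: 7.52
tcp_pos: [0.5858, -0.0396, 0.0446]
ee_rot: [[-0.996, 0.0, -0.087], [0.087, -0.0, -0.996], [-0.0, -1.0, 0.0]]
wrist_force: [-1.9, -1.0, 2.9]
gripper_width: 0.497
```

Contact (about 3 N) came at the expected height. I'm releasing the tile.

Request:
step_arm --moves '[[[0,0,0,0,0,0,60],[0,0,0,0,0,0,70],[0,0,0,0,0,0,75],[0,0,0,0,0,0,75],[0,0,0,0,0,0,75]]]'

```text
time_s: 7.93
tcp_pos: [0.5857, -0.0396, 0.0439]
ee_rot: [[-0.996, -0.0, -0.088], [0.088, -0.0, -0.996], [0.0, -1.0, 0.0]]
wrist_force: [0.4, -0.2, -0.6]
gripper_width: 0.731
```

Request:
step_arm --moves '[[[0,0,0,0,0,0,75],[0,0,0,0,-1,0,75],[0,0,0,0,-4,0,75],[0,0,0,0,-8,0,75],[0,0,0,2,-11,0,90]]]'

```text
time_s: 8.35
tcp_pos: [0.5692, -0.038, 0.1572]
ee_rot: [[-0.996, 0.005, -0.087], [0.087, -0.001, -0.996], [-0.005, -1.0, 0.001]]
wrist_force: [1.6, 0.4, 1.7]
gripper_width: 0.775
```

Request:
step_arm --moves '[[[0,0,0,1,0,0,100],[0,0,0,1,0,0,100],[0,0,0,1,0,0,100],[0,0,0,1,0,0,100],[0,0,0,1,0,0,100]]]'

```text
time_s: 8.77
tcp_pos: [0.5557, -0.0371, 0.1528]
ee_rot: [[-0.996, -0.002, -0.088], [0.088, -0.0, -0.996], [0.002, -1.0, 0.001]]
wrist_force: [0.3, -1.1, -0.8]
gripper_width: 0.987
```

```bash
python3 - <<'E'
from sq import *
c=cap('wrist','w6');s=r.sense(); print(np.round(s['tcp_pos'],4),s['gripper_width'],s['wrist_force'])
print(square(c,roi=(200,60,450,240)))
m=mask(c['image'],'green'); 
cs,_=cv2.findContours(m,cv2.RETR_EXTERNAL,cv2.CHAIN_APPROX_NONE); ct=max(cs,key=cv2.contourArea).reshape(-1,2)
w=np.array([onz(c,u,v,.038)[:2] for u,v in ct])*1000
print(cv2.minAreaRect(w.astype(np.float32)))
E
```

```text
[ 0.5557 -0.0371  0.1528] 0.9949047813696489 [ 1.09507479 -0.02020732 -0.46484705]
(((585.4176025390625, -40.11509323120117), (52.2584342956543, 52.977783203125), 85.13890075683594), array([290, 119,  68,  68, 566], dtype=int32))
((583.9188842773438, -40.096641540527344), (42.782989501953125, 42.536865234375), 84.92767333984375)
```

View pics/w6.png

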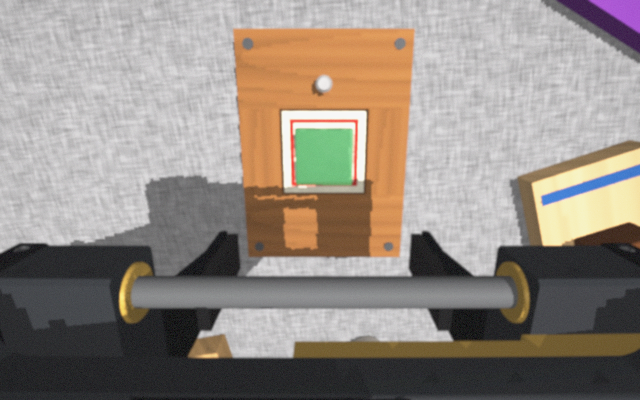

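The tile at (325,156) is inside the outline, perhaps 1.5 mm toward jig −x. I'll zoom in and check the other cameras.

```bash
python3 - <<'E'
from sq import *
c=cap('wrist'); im=c['image']
a=cv2.resize(im[100:205,260:390,::-1],None,fx=6,fy=6,interpolation=cv2.INTER_CUBIC); cv2.imwrite('pics/z6.png',a)
c2=cap('side'); b=cv2.resize(c2['image'][175:245,285:385,::-1],None,fx=7,fy=7,interpolation=cv2.INTER_CUBIC); cv2.imwrite('pics/z6s.png',b)
g=mask(im,'green')
ys,xs=np.where(g); k=(ys>100)&(ys<205)&(xs>260)&(xs<390); print(xs[k].min(),xs[k].max(),ys[k].min(),ys[k].max())
for x in (310,325,340):
  print([tuple(int(t) for t in im[y,x]) for y in range(180,192)])
E
```

```text
296 351 129 184
[(111, 190, 127), (111, 188, 124), (107, 179, 115), (114, 171, 109), (162, 162, 108), (215, 155, 119), (222, 162, 142), (198, 174, 156), (180, 172, 157), (179, 175, 158), (180, 174, 157), (170, 165, 147)]
[(114, 190, 127), (111, 185, 123), (109, 178, 117), (108, 171, 109), (119, 163, 102), (143, 145, 107), (171, 154, 136), (183, 172, 156), (184, 183, 164), (184, 180, 163), (183, 180, 164), (173, 169, 153)]
[(111, 191, 124), (113, 188, 125), (110, 180, 116), (107, 170, 109), (119, 162, 102), (145, 149, 111), (171, 156, 134), (185, 174, 159), (188, 185, 168), (187, 180, 163), (183, 179, 163), (174, 167, 153)]
```

View pics/z6.png

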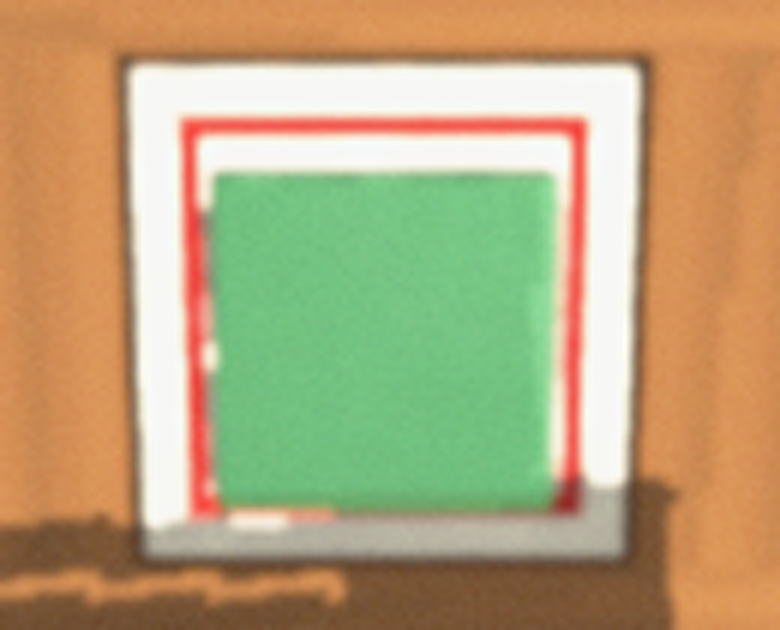

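View pics/z6s.png

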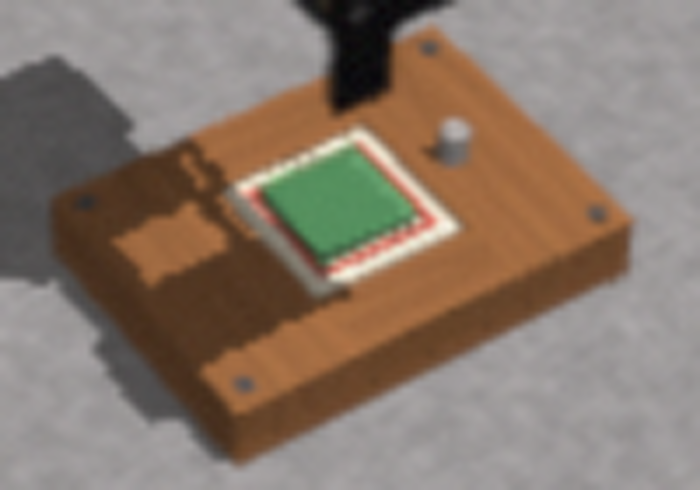

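```bash
python3 - <<'E'
from sq import *
c=cap('wrist')
ax=np.array([np.cos(np.radians(-5.07)),np.sin(np.radians(-5.07))]); ay=np.array([-ax[1],ax[0]])
def q(cu,cv_,z): 
    p=onz(c,260+(cu+.5)/6-.5,100+(cv_+.5)/6-.5,z)[:2]*1000; return (p@ax).round(1),(p@ay).round(1)
for nm,u,v,z in [('tile far',385,173,.038),('tile near',385,508,.038),('tileL',214,330,.038),('tileR',552,330,.038),('red far out',385,118,.03),('red far in',385,133,.03),('bed far',385,62,.03),('bed near',385,555,.03),('red near out',200,517,.03),('redLout',187,330,.03),('redRout',581,330,.03),('bedL',135,330,.03),('bedR',637,330,.03)]:
    print(nm,q(u,v,z))
c=cap('side')
def q(cu,cv_,z): 
    p=onz(c,285+(cu+.5)/7-.5,175+(cv_+.5)/7-.5,z)[:2]*1000; return (p@ax).round(1),(p@ay).round(1)
T=np.array([q(u,v,.038) for u,v in [(257,190),(353,145),(418,213),(322,264)]]); B=np.array([q(u,v,.03) for u,v in [(230,188),(362,125),(463,228),(322,296)]])
print(T,T.mean(0),B,B.mean(0))
E
```

```text
tile far (np.float64(607.0), np.float64(11.6))
tile near (np.float64(563.8), np.float64(11.6))
tileL (np.float64(587.3), np.float64(33.3))
tileR (np.float64(587.3), np.float64(-9.7))
red far out (np.float64(613.1), np.float64(11.5))
red far in (np.float64(611.2), np.float64(11.5))
bed far (np.float64(620.0), np.float64(11.5))
bed near (np.float64(555.1), np.float64(11.6))
red near out (np.float64(560.4), np.float64(36.4))
redLout (np.float64(585.8), np.float64(37.5))
redRout (np.float64(585.8), np.float64(-14.1))
bedL (np.float64(585.8), np.float64(44.3))
bedR (np.float64(585.8), np.float64(-21.5))
[[559.7  29.8]
 [603.9  30.1]
 [603.8 -13.2]
 [558.7 -15.4]] [581.525   7.825] [[556.   42.9]
 [617.9  43.9]
 [618.3 -22.7]
 [553.9 -22.7]] [586.525  10.35 ]
```

```bash
python3 - <<'E'
from m import *
ax=np.array([np.cos(np.radians(-5.07)),np.sin(np.radians(-5.07))]); ay=np.array([-ax[1],ax[0]])
for n,roi in [('scene',(270,190,330,235)),('side',(310,185,355,220))]:
    c=cap(n,n+'7'); im=c['image']; x0,y0,x1,y1=roi
    sub=im[y0:y1,x0:x1].astype(int); 
    gr=((sub[...,1]-sub[...,0])>15)
    ys,xs=np.where(gr); print(n,gr.sum(),xs.mean()+x0,ys.mean()+y0)
    # expected silhouette (top+sides) if centred at d
    J=np.array([585.8,-40.3])
    old=cv2.imread(f'pics/{n}0.png')[:,:,::-1]
    hh=cv2.cvtColor(old,cv2.COLOR_RGB2HSV).astype(int)
    # bed pixels: whitish or red region before the tile
    s0=hh[y0:y1,x0:x1]; w=((s0[...,2]>170)&((s0[...,1]<70)))
    nn,l,st,ce=cv2.connectedComponentsWithStats(cv2.morphologyEx(w.astype(np.uint8),cv2.MORPH_CLOSE,np.ones((5,5),np.uint8)))
    i=1+np.argmax(st[1:,4]); print('bed',st[i],ce[i]+[x0,y0])
    b=onz(c,ce[i][0]+x0,ce[i][1]+y0,.03)[:2]*1000
    # silhouette centroid -> approximated by projecting hull of box centred on b
    for d in [(0,0)]:
        pts=[]
        for z in (.030,.038):
            for sx in(-22,22):
                for sy in(-22,22):
                    p=b+sx*ax+sy*ay; pts.append(proj(c,[p[0]/1000,p[1]/1000,z]))
        hu=cv2.convexHull(np.float32(pts)); M=cv2.moments(hu); e=(M['m10']/M['m00'],M['m01']/M['m00'])
        print('bed centre',b,'expected centroid',e,'area',M['m00'])
    g0=onz(c,*e,.035)[:2]; g1=onz(c,xs.mean()+x0,ys.mean()+y0,.035)[:2]; dd=(g1-g0)*1000; print('offset jig x,y',dd@ax,dd@ay)
    cv2.imwrite(f'pics/{n}7z.png',cv2.resize(im[y0-10:y1+10,x0-10:x1+10,::-1],None,fx=8,fy=8,interpolation=cv2.INTER_NEAREST))
E
```

```text
scene 301 298.2923588039867 206.41528239202657
bed [  8   7  40  26 598] [297.35618729 209.35451505]
bed centre [587.62331588 -40.36972169] expected centroid (297.31299302811817, 208.0517987116373) area 355.4096040597651
offset jig x,y -4.780602861311594 -3.339014673010086
side 203 332.79802955665025 203.4039408866995
bed [  7   8  33  24 435] [333.24367816 204.68505747]
bed centre [583.20387846 -41.80513238] expected centroid (333.2965498406052, 203.71196415883134) area 246.17948380531743
offset jig x,y -0.46352749588315756 1.6592179746070055
```

View pics/scene7z.png

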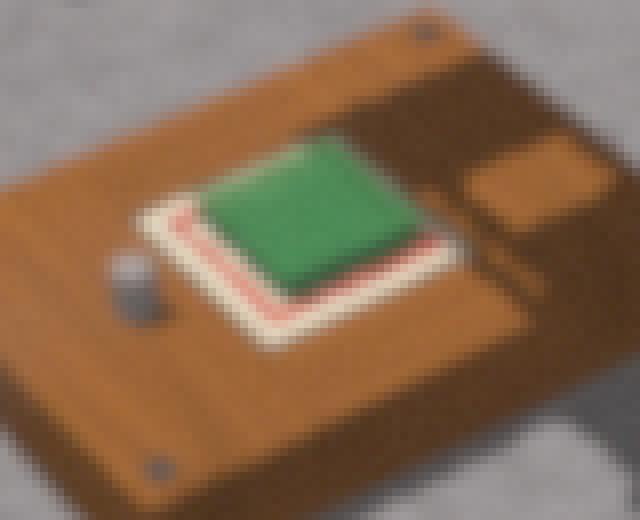

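View pics/side7z.png

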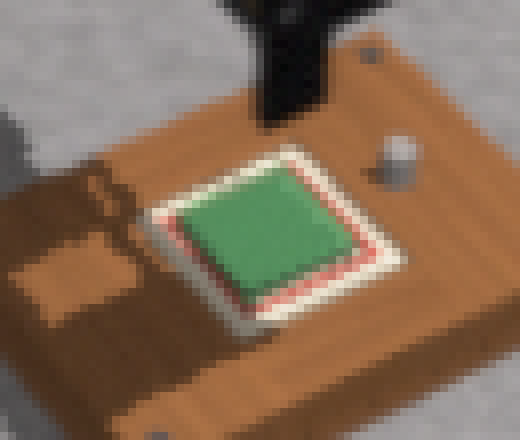

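Wrist view, edge by edge: the tile is centred in y, but about 1.4 mm toward −x, just at the outline's inner edge. The scene and side views agree on the sign but are too coarse to give the amount. I'll go back down the same path, regrip, shift 1.5 mm and release.

Request:
step_arm --moves '[[[0,0,0,-1.5,2,0,75],[0,0,0,-3,5,0,75],[0,0,0,-3,7.5,0,75],[0,0,0,-3,9.5,0,75],[0,0,0,-3,10,0,75]]]'

```text
time_s: 9.53
tcp_pos: [0.5832, -0.04, 0.0501]
ee_rot: [[-0.996, -0.008, -0.089], [0.089, -0.001, -0.996], [0.007, -1.0, 0.001]]
wrist_force: [-0.5, 0.8, -0.9]
gripper_width: 0.774
```

Request:
step_arm --moves '[[[0,0,0,0,0.5,0,75],[0,0,0,0,0.9,0,75],[0,0,0,0,1,0,75],[0,0,0,0,1,0,50],[0,0,0,0,1,0,40]]]'

```text
time_s: 9.95
tcp_pos: [0.5864, -0.0395, 0.0453]
ee_rot: [[-0.996, 0.002, -0.087], [0.087, 0.0, -0.996], [-0.002, -1.0, -0.0]]
wrist_force: [0.5, 0.2, -0.2]
gripper_width: 0.669
```

Request:
step_arm --moves '[[[0,0,0,0,0,0,20],[0,0,0,0,0,0,20],[0,0,0,0,0,0,20],[0,0,0,0,0,0,20],[0,0,0,0,0,0,20]]]'

```text
time_s: 10.37
tcp_pos: [0.586, -0.0396, 0.0447]
ee_rot: [[-0.996, 0.001, -0.087], [0.087, -0.0, -0.996], [-0.001, -1.0, -0.0]]
wrist_force: [-1.0, 0.1, 4.1]
gripper_width: 0.5
```

Request:
step_arm --moves '[[[0,0,0,0,-0.2,0,20],[0,0,0,-0.08,-0.2,0,20],[0,0,0,-0.15,-0.2,0,20],[0,0,0,-0.15,-0.1,0,20],[0,0,0,-0.15,0,0,20]]]'

```text
time_s: 10.78
tcp_pos: [0.5873, -0.0397, 0.0442]
ee_rot: [[-0.996, 0.0, -0.088], [0.088, -0.0, -0.996], [-0.0, -1.0, 0.0]]
wrist_force: [-1.0, 0.6, 4.5]
gripper_width: 0.501
```

Request:
step_arm --moves '[[[0,0,0,0,0,0,20],[0,0,0,0,0,0,60],[0,0,0,0,0,0,75],[0,0,0,0,0,0,75],[0,0,0,0,0,0,75]]]'

```text
time_s: 11.2
tcp_pos: [0.587, -0.0398, 0.0437]
ee_rot: [[-0.996, -0.0, -0.088], [0.088, -0.0, -0.996], [0.0, -1.0, 0.0]]
wrist_force: [0.5, 0.1, 0.0]
gripper_width: 0.702
```

Request:
step_arm --moves '[[[0,0,0,0,0,0,75],[0,0,0,0,-1,0,75],[0,0,0,0,-4,0,75],[0,0,0,1,-8,0,75],[0,0,0,4,-11,0,75]]]'

```text
time_s: 11.62
tcp_pos: [0.5515, -0.0363, 0.1565]
ee_rot: [[-0.996, 0.005, -0.087], [0.087, -0.001, -0.996], [-0.006, -1.0, 0.0]]
wrist_force: [2.2, 0.7, 1.9]
gripper_width: 0.75
```

Request:
step_arm --moves '[[[0,0,0,2,0,0,75],[0,0,0,2,0,0,75],[0,0,0,2,0,0,75],[0,0,0,2,0,0,75],[0,0,0,2,0,0,75]]]'

```text
time_s: 12.03
tcp_pos: [0.5285, -0.0346, 0.1531]
ee_rot: [[-0.996, -0.001, -0.088], [0.088, -0.0, -0.996], [0.0, -1.0, 0.0]]
wrist_force: [0.2, -0.7, -0.6]
gripper_width: 0.749
```

```bash
python3 - <<'E'
from sq import *
c=cap('wrist','w8');s=r.sense(); print(np.round(s['tcp_pos'],4),s['gripper_width'],s['wrist_force'])
m=mask(c['image'],'green'); ys,xs=np.where(m); print(xs.min(),xs.max(),ys.min(),ys.max())
cx,cy=int(np.median(xs)),int(np.median(ys)); print(cx,cy)
im=c['image']; cv2.imwrite('pics/z8.png',cv2.resize(im[cy-55:cy+55,cx-65:cx+65,::-1],None,fx=6,fy=6,interpolation=cv2.INTER_CUBIC))
E
```

```text
[ 0.5284 -0.0346  0.1529] 0.7502824301899946 [-0.2939871   0.23415674 -0.27686052]
0 639 91 399
323 121
```

View pics/z8.png

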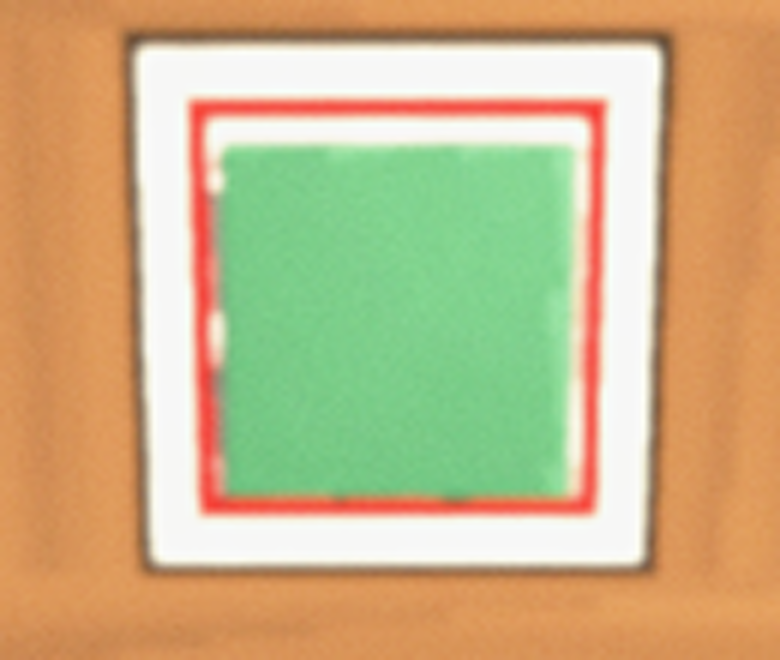

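```bash
python3 - <<'E'
from sq import *
c=cap('wrist')
ax=np.array([np.cos(np.radians(-5.07)),np.sin(np.radians(-5.07))]); ay=np.array([-ax[1],ax[0]])
def q(cu,cv_,z): 
    p=onz(c,258+(cu+.5)/6-.5,66+(cv_+.5)/6-.5,z)[:2]*1000; return np.array([p@ax,p@ay]).round(1)
def qq(pts,z): a=np.array([q(u,v,z) for u,v in pts]); return a.tolist(),a.mean(0)
print('tile',qq([(222,146),(573,146),(568,497),(224,497)],.038))
print('red',qq([(190,100),(606,100),(594,514),(202,514)],.03))
print('bed',qq([(130,37),(668,37),(650,568),(148,568)],.03))
# cover from wrist? 
print(r.sense()['time_s'])
E
```

```text
tile ([[607.3, 32.8], [607.3, -9.6], [564.6, -10.0], [564.6, 33.5]], array([585.95 ,  11.675]))
red ([[612.7, 37.2], [612.7, -14.2], [561.1, -14.1], [561.1, 37.1]], array([586.9,  11.5]))
bed ([[620.1, 44.4], [620.1, -21.6], [553.9, -21.7], [553.9, 44.4]], array([587.   ,  11.375]))
12.1333
```

View pics/w8.png

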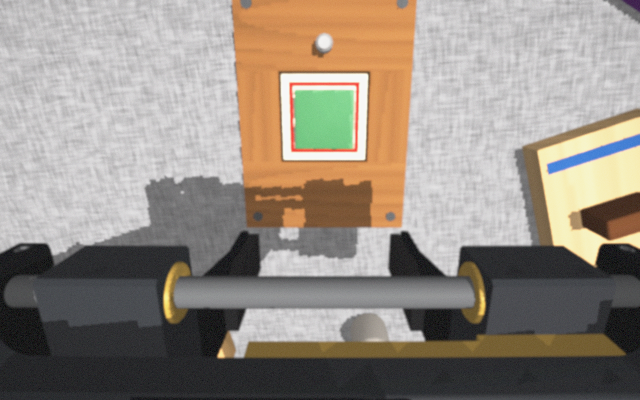

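The tile (323,121) is now about 1 mm from centre, square and inside the outline, so I leave it. Next I go to a viewing pose over the cover, turning the jaws to its x axis.

Request:
step_arm --moves '[[[0,0.12,0,0.2,-1,2,75],[0,0.24,0,0.4,-2.2,4.5,75],[0,0.36,0,0.6,-3.2,7.5,75],[0,0.48,0,0.8,-3.7,10.5,75],[0,0.6,0,1,-3.7,13,75]]]'

```text
time_s: 12.55
tcp_pos: [0.5074, -0.1649, 0.1914]
ee_rot: [[-0.769, 0.002, -0.639], [0.639, -0.001, -0.769], [-0.002, -1.0, -0.001]]
wrist_force: [0.3, -0.2, 0.2]
gripper_width: 0.753
```

Request:
step_arm --moves '[[[0,0.12,0,-1.4,0,2.5,75],[0,0.24,0,-2.8,0,5,75],[0,0.36,0,-4.2,0,7.5,75],[0,0.48,0,-5.2,0,9.3,75],[0,0.6,0,-5.7,0,10,75]]]'

```text
time_s: 12.97
tcp_pos: [0.4866, -0.2792, 0.1895]
ee_rot: [[-0.271, -0.002, -0.963], [0.963, 0.0, -0.271], [0.001, -1.0, 0.002]]
wrist_force: [-0.0, -0.4, 0.7]
gripper_width: 0.754
```

Request:
step_arm --moves '[[[0,0,0,0,0,0,75],[0,0,0,0,0,0,75],[0,0,0,0,0,0,75],[0,0,0,0,0,0,75],[0,0,0,0,0,0,75]]]'

```text
time_s: 13.38
tcp_pos: [0.4874, -0.2758, 0.1905]
ee_rot: [[-0.282, -0.0, -0.96], [0.96, 0.0, -0.282], [0.0, -1.0, 0.0]]
wrist_force: [-0.2, -0.2, 0.7]
gripper_width: 0.753
```

```bash
python3 - <<'E'
from sq import *
c=cap('wrist','w9');s=r.sense(); print(np.round(s['tcp_pos'],4),np.round(s['ee_rot'],4).tolist(),s['gripper_width'],s['wrist_force'],s['joints'])
E
```

```text
[ 0.4874 -0.2759  0.1906] [[-0.2812, 0.0, -0.9596], [0.9596, 0.0, -0.2812], [0.0, -1.0, -0.0]] 0.7469295350194609 [-0.11516567  0.42556623  0.35256599] [-1.29341096e+01  1.77723167e+01 -1.24799298e+01 -3.27310547e-03
 -5.97469385e+01  2.92694455e+01]
```

View pics/w9.png

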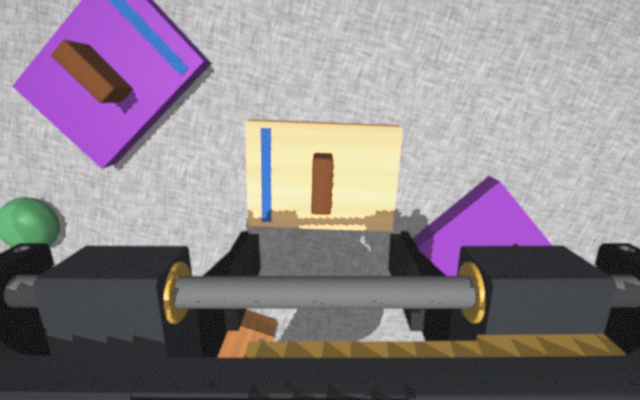

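The cover is at (322,177) with its stripe at column 266, on the image left (world +x), and its handle at (322,183). It is almost square to the jaws. Zooming to measure.

```bash
python3 - <<'E'
from sq import *
c=cap('wrist'); im=c['image']; cv2.imwrite('pics/z9.png',cv2.resize(im[110:240,235:415,::-1],None,fx=4,fy=4,interpolation=cv2.INTER_CUBIC))
E
```

```text
(no output)
```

View pics/z9.png

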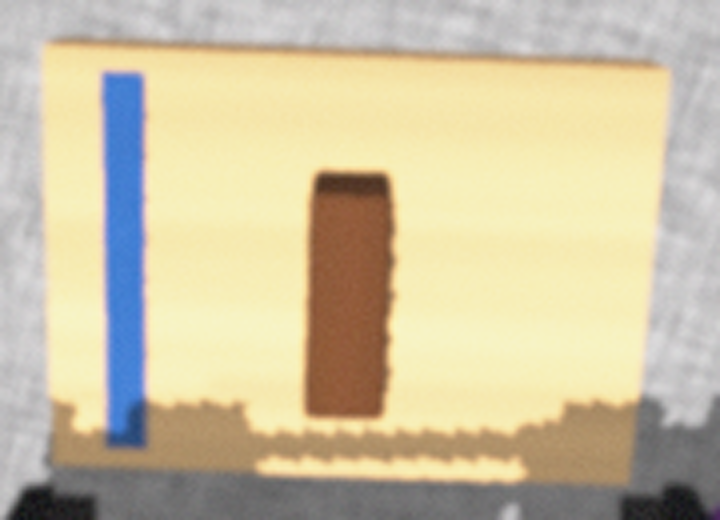

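```bash
python3 - <<'E'
from sq import *
c=cap('wrist'); s=r.sense()
def qq(pts,z):
    q=np.array([onz(c,235+(u+.5)/4-.5,110+(v+.5)/4-.5,z)[:2] for u,v in pts])*1000
    e=np.diff(np.vstack([q,q[:1]]),axis=0); print(q.mean(0).round(1),np.linalg.norm(e,axis=1).round(1),np.degrees(np.arctan2(e[:,1],e[:,0])).round(1),q.round(1).tolist())
    return q.mean(0)
qq([(43,45),(670,68),(632,484),(50,466)],.024)
h=qq([(313,193),(389,195),(383,415),(306,413)],.056)
qq([(104,73),(143,73),(145,446),(107,444)],.024)
R=np.array(s['ee_rot']); print(s['tcp_pos'],np.degrees(np.arctan2(-R[1,2],-R[0,2])))
d=np.array([*(h/1000-np.array(s['tcp_pos'])[:2]),0]); print(R.T@d*100)
E
```

```text
[ 488.9 -275.5] [139.5  99.8 141.2 100.2] [-165.8  104.6   14.4  -76.3] [[568.7, -306.8], [433.5, -341.1], [408.3, -244.5], [545.1, -209.5]]
[ 489.3 -276.5] [15.6 47.9 16.6 47.9] [-165.2  105.1   14.7  -76. ] [[502.9, -297.7], [487.8, -301.6], [475.3, -255.4], [491.3, -251.2]]
[ 539.4 -262.9] [ 8.7 88.8  9.1 88.3] [-163.8  104.1   13.1  -76.1] [[554.3, -304.6], [545.9, -307.1], [524.2, -221.0], [533.1, -218.9]]
[ 0.48735823 -0.27604771  0.19065072] 16.303222315351977
[-9.55398552e-02  4.24513223e-05 -1.79197242e-01]
```

Cover (489, −276) mm, yaw about 14.4°; the sizes check (140 × 100). Descending onto the handle.

Request:
step_arm --moves '[[[0,0.02,0,-0.03,1.5,-0.1,60],[0,0.033,0,-0.06,4.5,-0.16,55],[0,0.033,0,-0.06,7.5,-0.16,50],[0,0.033,0,-0.06,9.5,-0.16,50],[0,0.033,0,-0.06,10,-0.16,50]]]'

```text
time_s: 13.95
tcp_pos: [0.4865, -0.2756, 0.0869]
ee_rot: [[-0.247, -0.007, -0.969], [0.969, 0.002, -0.247], [0.004, -1.0, 0.006]]
wrist_force: [0.0, -0.0, -0.9]
gripper_width: 0.517
```

Request:
step_arm --moves '[[[0,0,0,0,1.5,0,50],[0,0,0,0,3,0,50],[0,0,0,0,4.2,0,50],[0,0,0,0,5,0,50],[0,0,0,0,5.2,0,50]]]'

```text
time_s: 14.37
tcp_pos: [0.4887, -0.2766, 0.038]
ee_rot: [[-0.248, -0.001, -0.969], [0.969, 0.0, -0.248], [0.0, -1.0, 0.001]]
wrist_force: [0.1, -0.3, 0.7]
gripper_width: 0.5
```

```bash
python3 - <<'E'
from sq import *
c=cap('wrist','w10');s=r.sense(); print(np.round(s['tcp_pos'],4),np.round(s['ee_rot'],4).tolist(),s['gripper_width'],s['wrist_force'])
E
```

```text
[ 0.4889 -0.2767  0.0383] [[-0.2479, -0.0007, -0.9688], [0.9688, 0.0, -0.2479], [0.0002, -1.0, 0.0006]] 0.502606436419975 [-0.11382869 -0.72906791 -0.0262776 ]
```

View pics/w10.png

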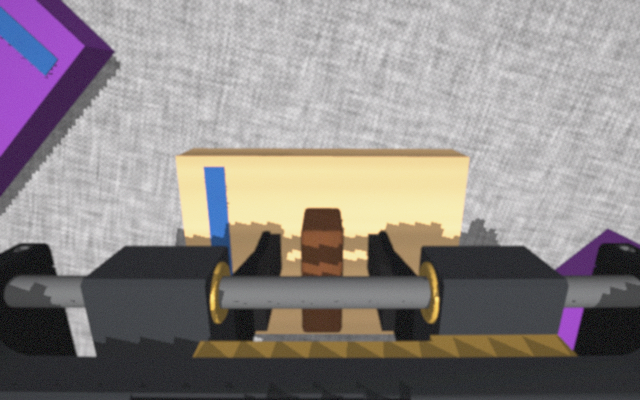

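The handle (322,270) is centred between the pads. Closing.

Request:
step_arm --moves '[[[0,0,0,0,0.1,0,20],[0,0,0,0,0.1,0,5],[0,0,0,0,0.1,0,0],[0,0,0,0,0.1,0,0],[0,0,0,0,0.1,0,0]]]'

```text
time_s: 14.83
tcp_pos: [0.4894, -0.2768, 0.0381]
ee_rot: [[-0.247, 0.002, -0.969], [0.969, -0.0, -0.247], [-0.001, -1.0, -0.001]]
wrist_force: [2.6, 1.5, -0.4]
gripper_width: 0.205
```

Request:
step_arm --moves '[[[0,0,0,0,0,0,0],[0,0,0,0,0,0,0],[0,0,0,0,0,0,0],[0,0,0,0,0,0,0],[0,0,0,0,0,0,0]]]'

```text
time_s: 15.25
tcp_pos: [0.4894, -0.2768, 0.0381]
ee_rot: [[-0.248, 0.001, -0.969], [0.969, -0.0, -0.248], [-0.001, -1.0, -0.001]]
wrist_force: [0.2, 1.7, 4.7]
gripper_width: 0.206
```

Request:
step_arm --moves '[[[0,0,0,0,-0.5,0,0],[0,0,0,0,-2,0,0],[0,0,0,0,-4,0,0],[0,0,0,0,-6.5,0,0],[0,0,0,0,-8,0,0]]]'

```text
time_s: 15.67
tcp_pos: [0.4884, -0.2767, 0.1185]
ee_rot: [[-0.247, -0.001, -0.969], [0.969, 0.0, -0.247], [0.0, -1.0, 0.001]]
wrist_force: [0.6, -0.7, -3.7]
gripper_width: 0.204
```

```bash
python3 - <<'E'
from sq import *
c=cap('wrist','w11');s=r.sense(); print(np.round(s['tcp_pos'],4),np.round(s['ee_rot'],4).tolist(),s['gripper_width'],s['wrist_force'],s['moment'])
E
```

```text
[ 0.49   -0.2774  0.1213] [[-0.248, 0.0045, -0.9688], [0.9688, -0.0019, -0.248], [-0.003, -1.0, -0.0039]] 0.20346392633168106 [1.03699626 0.13199711 0.11732357] [ 0.02776718 -0.18628516  0.05257188]
```

View pics/w11.png

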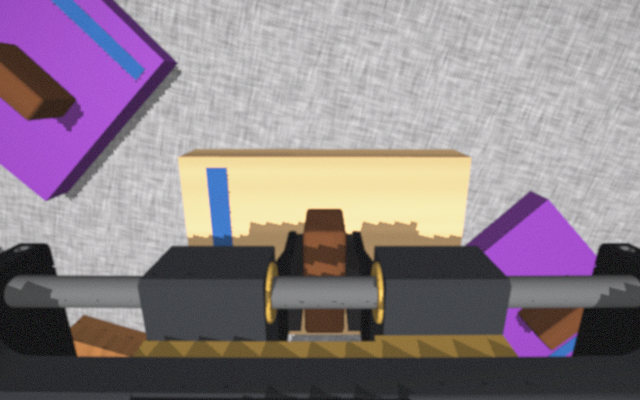

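The cover is lifted level, and the force (about −3.7 N) fits its weight. I'm measuring how it sits in the grip.

```bash
python3 - <<'E'
from sq import *
c=cap('wrist'); s=r.sense(); im=c['image']
cv2.imwrite('pics/z11.png',cv2.resize(im[140:260,170:480,::-1],None,fx=2.5,fy=2.5,interpolation=cv2.INTER_CUBIC))
R=np.array(s['ee_rot']);t=np.array(s['tcp_pos']); print(t.round(4),R.round(3).tolist())
def loc(u,v,z): return (R.T@(onz(c,u,v,t[2]+z)-t)*1000).round(1)
# rows of top edge
g=cv2.cvtColor(im,cv2.COLOR_RGB2GRAY).astype(int)
for u in (200,240,280,320,360,400,440): print(u,g[145:165,u].tolist())
E
```

```text
[ 0.4897 -0.2771  0.1195] [[-0.247, 0.004, -0.969], [0.969, -0.001, -0.247], [-0.002, -1.0, -0.004]]
200 [181, 184, 184, 179, 159, 144, 138, 134, 128, 125, 133, 163, 198, 216, 217, 220, 220, 219, 221, 222]
240 [194, 198, 196, 185, 166, 148, 139, 132, 130, 125, 129, 157, 196, 213, 217, 218, 220, 218, 221, 221]
280 [191, 190, 183, 172, 156, 143, 140, 132, 126, 127, 128, 155, 195, 214, 218, 220, 220, 220, 220, 222]
320 [199, 198, 191, 187, 167, 149, 142, 140, 133, 133, 134, 160, 194, 214, 218, 218, 218, 219, 218, 221]
360 [193, 199, 194, 185, 164, 149, 147, 142, 135, 137, 133, 156, 195, 213, 216, 216, 216, 216, 219, 221]
400 [196, 186, 183, 177, 161, 151, 142, 141, 137, 132, 136, 154, 191, 211, 216, 218, 217, 217, 219, 221]
440 [197, 199, 195, 184, 169, 151, 144, 137, 139, 134, 128, 146, 187, 208, 216, 217, 218, 218, 219, 219]
```

View pics/z11.png

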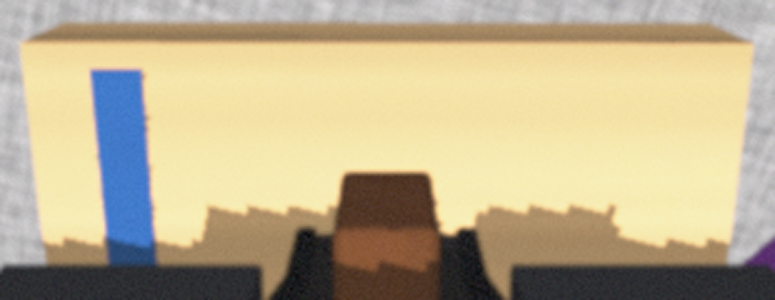

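```bash
python3 - <<'E'
from sq import *
c=cap('wrist'); s=r.sense()
R=np.array(s['ee_rot']);t=np.array(s['tcp_pos']); print(t.round(4))
def loc(u,v,z): return (R.T@(onz(c,u,v,t[2]+z)-t)*1000).round(1)
print('top far L,R',loc(178.8,156,-.014),loc(470.6,156.4,-.014),'bottom far L,R',loc(184+1,149,-.038),loc(463,149,-.038))
print('handle top far', loc(307.5,209,.018),loc(341.5,209,.018))
c2=cap('side','side11');c3=cap('scene','scene11')
E
```

```text
[ 0.4885 -0.2765  0.1175]
top far L,R [-49.2  14.  -70.8] [-49.1  13.9  69.4] bottom far L,R [-48.8  38.  -77. ] [-48.9  37.9  74.8]
handle top far [-33.3 -18.   -7.6] [-33.3 -18.    6.1]
```

View pics/side11.png

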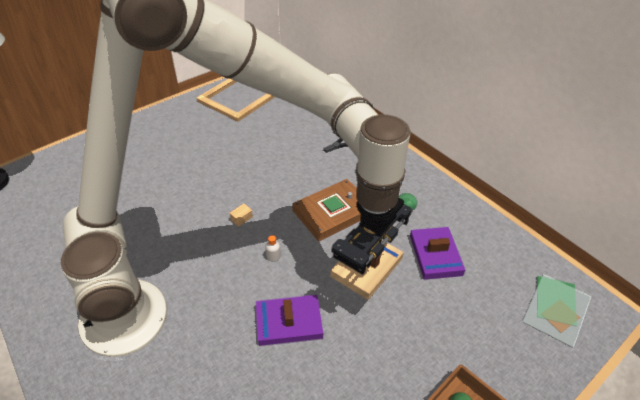

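The cover's centre is about 0.9 mm off the TCP along tool x, and it is aligned with the jaws. Carrying it to above the jig.

Request:
step_arm --moves '[[[0,0,0,0.5,-1,-0.4,0],[0,0,0,1.8,-2,-1.3,0],[0,0,0,3.4,-2.4,-2.5,0],[0,0,0,5.2,-2.5,-3.8,0],[0,0,0,7,-2.5,-5.2,0]]]'

```text
time_s: 16.33
tcp_pos: [0.5218, -0.195, 0.1423]
ee_rot: [[-0.247, -0.001, -0.969], [0.969, 0.0, -0.247], [0.001, -1.0, 0.001]]
wrist_force: [0.4, 0.3, -3.6]
gripper_width: 0.202
```

Request:
step_arm --moves '[[[0,0.06,0,2,0,-1.5,0],[0,0.13,0,4.2,0,-3.1,0],[0,0.2,0,6.3,0,-4.7,0],[0,0.27,0,8.3,0,-6.2,0],[0,0.338,0,10,0,-7.4,0]]]'

```text
time_s: 16.75
tcp_pos: [0.569, -0.0788, 0.1417]
ee_rot: [[0.09, -0.002, -0.996], [0.996, -0.0, 0.09], [-0.0, -1.0, 0.002]]
wrist_force: [1.2, -0.7, -3.0]
gripper_width: 0.202
```

```bash
cat > go.py <<'E'
from h import *
s=r.sense(); R=np.array(s['ee_rot']);t=np.array(s['tcp_pos'])
print(s['time_s'],t.round(4),R.round(3).tolist(),np.round(s['wrist_force'],1),s['gripper_width'])
d=np.array([.5852-t[0],-.0414-t[1],0]); print('to go cm',(R.T@d*100).round(2),'turn',np.radians(-(-185.07-(np.degrees(np.arctan2(R[1,2],R[0,2]))-(360 if R[1,2]>0 else 0)))).round(4))
E
python3 go.py
```

```text
16.75 [ 0.569  -0.0788  0.1417] [[0.09, -0.002, -0.996], [0.996, -0.0, 0.09], [-0.0, -1.0, 0.002]] [ 1.2 -0.7 -3. ] 0.20221028828842716
to go cm [ 3.87 -0.   -1.28] turn -0.002
```

Request:
step_arm --moves '[[[0,0,0,1,0,-0.35,0],[0,0,0,2.2,0,-0.75,0],[0,0,0,3.2,0.5,-1.1,0],[0,0,0,3.8,1.2,-1.28,0],[0,0,0,3.87,2,-1.28,0]]]'

```text
time_s: 17.17
tcp_pos: [0.5854, -0.0428, 0.1218]
ee_rot: [[0.087, 0.0, -0.996], [0.996, 0.0, 0.087], [0.0, -1.0, -0.0]]
wrist_force: [-0.9, -0.3, -3.0]
gripper_width: 0.205
```

Request:
step_arm --moves '[[[0,0,0,0,0.5,0,0],[0,0,0,0,1,0,0],[0,0,0,0,1,0,0],[0,0,0,0,1,0,0],[0,0,0,0,1,0,0]]]'

```text
time_s: 17.58
tcp_pos: [0.5851, -0.0439, 0.1128]
ee_rot: [[0.088, 0.001, -0.996], [0.996, -0.0, 0.088], [-0.0, -1.0, -0.001]]
wrist_force: [0.3, -0.0, -2.6]
gripper_width: 0.205
```

```bash
python3 go.py; python3 - <<'E'
from sq import *
cap('wrist','w12');
for n,(x,y,w,h) in [('side',(270,160,130,100)),('scene',(230,160,150,110))]:
    c=cap(n); cv2.imwrite(f'pics/{n}12z.png',cv2.resize(c['image'][y:y+h,x:x+w,::-1],None,fx=5,fy=5,interpolation=cv2.INTER_CUBIC))
E
```

```text
17.5833 [ 0.5851 -0.0439  0.1128] [[0.088, 0.001, -0.996], [0.996, -0.0, 0.088], [-0.0, -1.0, -0.001]] [ 0.3 -0.  -2.6] 0.20470997555925
to go cm [ 0.25 -0.    0.02] turn -0.0
```

View pics/w12.png

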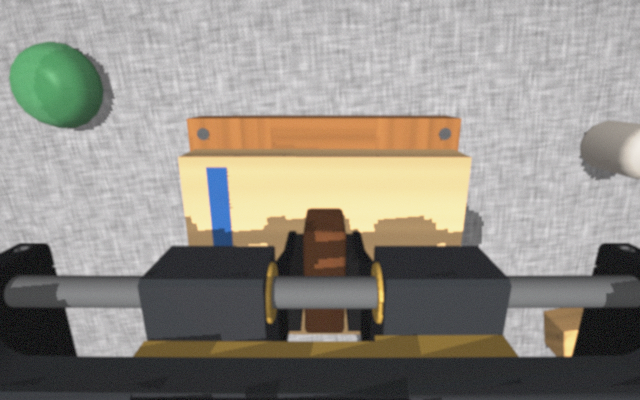

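View pics/side12z.png

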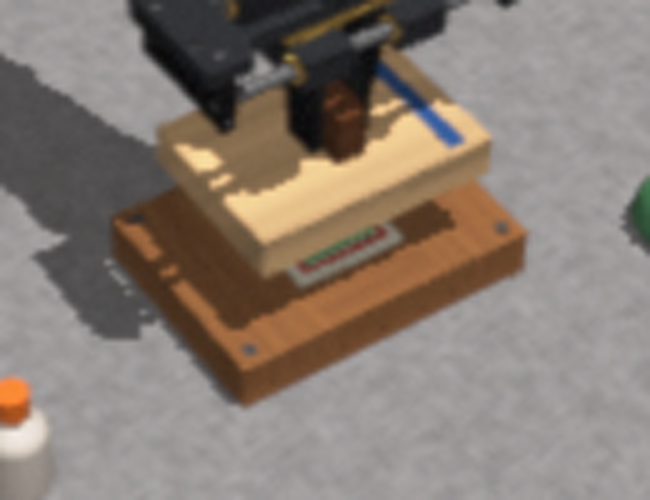

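View pics/scene12z.png

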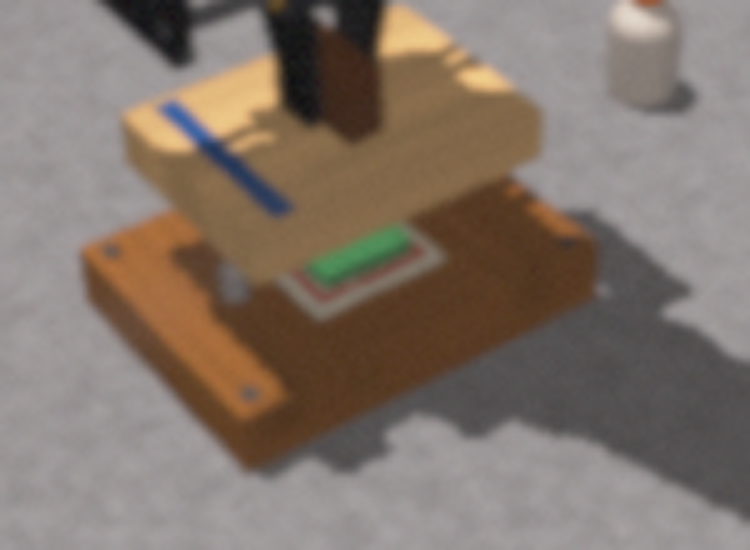

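Wrist view: the jig's −y top edge is at row 117, columns 187–461; the cover's top edge is at row 156, columns 180–470. Seeing both in one camera gives the alignment directly.

```bash
python3 - <<'E'
from sq import *
c=cap('wrist'); im=c['image']
cv2.imwrite('pics/z12.png',cv2.resize(im[105:185,165:485,::-1],None,fx=2.5,fy=2.5,interpolation=cv2.INTER_CUBIC))
E
python3 go.py
```

```text
17.7833 [ 0.5852 -0.0435  0.113 ] [[0.088, 0.001, -0.996], [0.996, 0.0, 0.088], [0.0, -1.0, -0.001]] [ 0.3 -0.2 -3.3] 0.20406606569944374
to go cm [0.21 0.   0.02] turn 0.0003
```

View pics/z12.png

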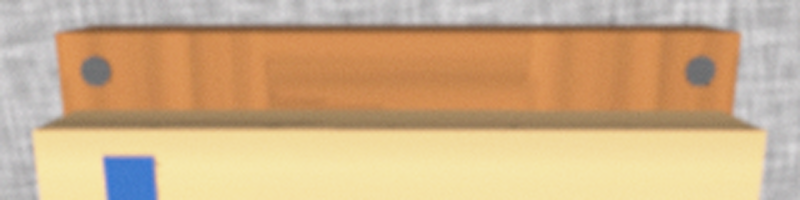

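```bash
python3 - <<'E'
from sq import *
c=cap('wrist'); s=r.sense(); R=np.array(s['ee_rot']);t=np.array(s['tcp_pos'])
def loc(x,y,z): return (R.T@(onz(c,165+(x+.5)/2.5-.5,105+(y+.5)/2.5-.5,z)-t)*1000).round(2)
a,b=loc(57,33,.03),loc(740,33,.03); print('jig',a,b,(a+b)/2)
a,b=loc(96,71,.03),loc(700,71,.03); print('screw',a,b,(a+b)/2)
a,b=loc(35,129,t[2]-.014),loc(765,129,t[2]-.014); print('cover',a,b,(a+b)/2)
print(t)
E
```

```text
jig [-61.52  82.94 -89.18] [-61.45  82.81  89.22] [-6.1485e+01  8.2875e+01  2.0000e-02]
screw [-51.64  82.93 -79.9 ] [-51.57  82.82  79.66] [-51.605  82.875  -0.12 ]
cover [-48.72  14.04 -69.07] [-48.66  13.94  69.54] [-48.69   13.99    0.235]
[ 0.58515685 -0.04348051  0.1128885 ]
```

To go: +2.2 mm in tool x and about 0 in z, which agrees with the independent TCP estimate. Correcting and lowering to just above the pin.

Request:
step_arm --moves '[[[0,0,0,0.11,0.4,0,0],[0,0,0,0.22,1,0,0],[0,0,0,0.22,1.6,0,0],[0,0,0,0.22,2.1,0,0],[0,0,0,0.22,2.2,0,0]]]'

```text
time_s: 18.25
tcp_pos: [0.5842, -0.0413, 0.0888]
ee_rot: [[0.088, -0.003, -0.996], [0.996, -0.0, 0.088], [-0.001, -1.0, 0.003]]
wrist_force: [0.1, -0.1, -4.0]
gripper_width: 0.204
```

Request:
step_arm --moves '[[[0,0,0,0,0,0,0],[0,0,0,0,0,0,0],[0,0,0,0,0,0,0],[0,0,0,0,0,0,0],[0,0,0,0,0,0,0]]]'

```text
time_s: 18.67
tcp_pos: [0.5854, -0.0412, 0.0908]
ee_rot: [[0.088, 0.001, -0.996], [0.996, 0.0, 0.088], [0.0, -1.0, -0.001]]
wrist_force: [-0.3, -0.0, -3.3]
gripper_width: 0.204
```

```bash
python3 go.py; python3 - <<'E'
from sq import *
c=cap('wrist'); im=c['image']
cv2.imwrite('pics/z13.png',cv2.resize(im[115:195,165:485,::-1],None,fx=2.5,fy=2.5,interpolation=cv2.INTER_CUBIC))
for n,(x,y,w,h) in [('scene',(230,160,150,110))]:
    c=cap(n); cv2.imwrite(f'pics/{n}13z.png',cv2.resize(c['image'][y:y+h,x:x+w,::-1],None,fx=5,fy=5,interpolation=cv2.INTER_CUBIC))
E
```

```text
18.6667 [ 0.5854 -0.0412  0.0908] [[0.088, 0.001, -0.996], [0.996, 0.0, 0.088], [0.0, -1.0, -0.001]] [-0.3 -0.  -3.3] 0.20425101501591802
to go cm [-0.02 -0.    0.02] turn 0.0004
```

View pics/z13.png

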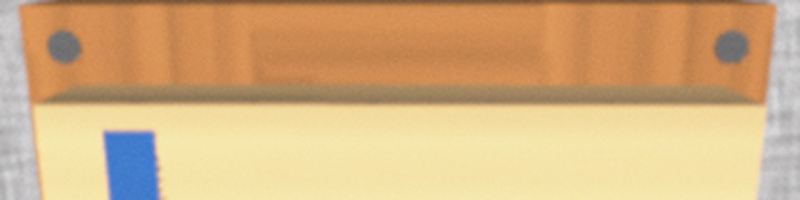

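View pics/scene13z.png

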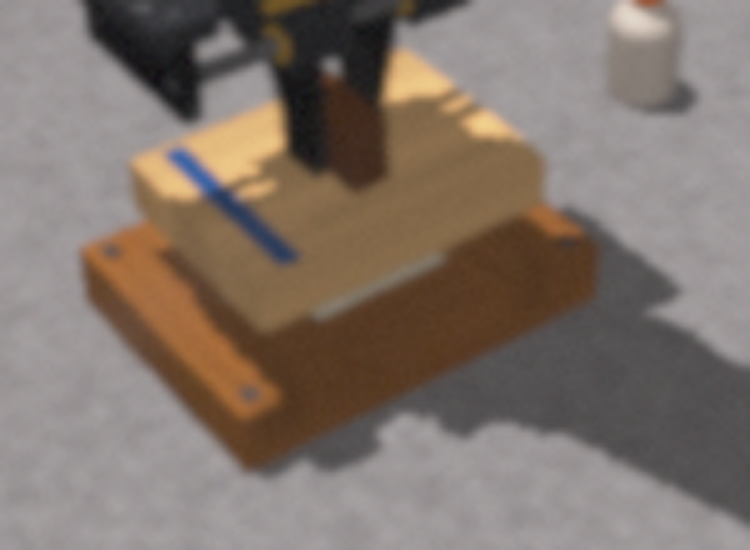

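```bash
python3 - <<'E'
from sq import *
c=cap('wrist'); s=r.sense(); R=np.array(s['ee_rot']);t=np.array(s['tcp_pos'])
def loc(x,y,z): return (R.T@(onz(c,165+(x+.5)/2.5-.5,115+(y+.5)/2.5-.5,z)-t)*1000).round(2)
a,b=loc(64,47,.03),loc(731,47,.03); j=(a+b)/2+[55.1,0,0]
a,b=loc(34,102,t[2]-.014),loc(765,102,t[2]-.014); k=(a+b)/2+[50,0,0]
print(j,k,'cover needs',(j-k)[[0,2]],t)
E
```

```text
[ 1.21  60.7   -0.195] [ 0.99  13.995  0.19 ] cover needs [ 0.22  -0.385] [ 0.58528397 -0.04124068  0.0907034 ]
```

Residual under 0.4 mm. Lowering slowly onto the pin while watching the force.

Request:
step_arm --moves '[[[0,0,0,0.02,0.2,-0.03,0],[0,0,0,0.02,0.4,-0.03,0],[0,0,0,0.02,0.6,-0.03,0],[0,0,0,0.02,0.8,-0.03,0],[0,0,0,0.02,0.9,-0.03,0]]]'

```text
time_s: 19.23
tcp_pos: [0.5853, -0.0411, 0.081]
ee_rot: [[0.088, -0.001, -0.996], [0.996, -0.0, 0.088], [-0.0, -1.0, 0.001]]
wrist_force: [0.3, -0.0, -3.4]
gripper_width: 0.207
```

Request:
step_arm --moves '[[[0,0,0,0,0.1,0,0],[0,0,0,0,0.2,0,0],[0,0,0,0,0.2,0,0],[0,0,0,0,0.2,0,0],[0,0,0,0,0.2,0,0]]]'

```text
time_s: 19.65
tcp_pos: [0.5856, -0.041, 0.0796]
ee_rot: [[0.088, 0.0, -0.996], [0.996, 0.0, 0.088], [0.0, -1.0, -0.0]]
wrist_force: [-0.6, 0.3, -2.0]
gripper_width: 0.203
```

The underside is at about 0.0416, already 4 mm below the pin top with no contact force, so the hole is over the pin. Continuing.

Request:
step_arm --moves '[[[0,0,0,0,0.1,0,0],[0,0,0,0,0.2,0,0],[0,0,0,0,0.3,0,0],[0,0,0,0,0.4,0,0],[0,0,0,0,0.5,0,0]]]'

```text
time_s: 20.07
tcp_pos: [0.5855, -0.041, 0.075]
ee_rot: [[0.088, -0.0, -0.996], [0.996, -0.0, 0.088], [-0.0, -1.0, -0.0]]
wrist_force: [-2.6, 0.6, 1.6]
gripper_width: 0.205
```

Request:
step_arm --moves '[[[0,0,0,0,0.1,0,0],[0,0,0,0,0.2,0,0],[0,0,0,0,0.3,0,0],[0,0,0,0,0.3,0,0],[0,0,0,0,0.3,0,0]]]'

```text
time_s: 20.48
tcp_pos: [0.5855, -0.0411, 0.0719]
ee_rot: [[0.088, 0.0, -0.996], [0.996, -0.0, 0.088], [-0.0, -1.0, -0.0]]
wrist_force: [-2.1, 0.9, 4.9]
gripper_width: 0.203
```

Request:
step_arm --moves '[[[0,0,0,0,0.1,0,0],[0,0,0,0,0.2,0,0],[0,0,0,0,0.3,0,0],[0,0,0,0,0.4,0,0],[0,0,0,0,0.4,0,0]]]'

```text
time_s: 20.9
tcp_pos: [0.5856, -0.0411, 0.0683]
ee_rot: [[0.088, 0.0, -0.996], [0.996, -0.0, 0.088], [-0.0, -1.0, -0.0]]
wrist_force: [-4.4, 0.8, 8.0]
gripper_width: 0.204
```

```bash
python3 go.py; python3 - <<'E'
from sq import *
c=cap('wrist','w14'); im=c['image']
for n,(x,y,w,h) in [('scene',(230,160,150,110)),('side',(270,160,130,100))]:
    c=cap(n); cv2.imwrite(f'pics/{n}14z.png',cv2.resize(c['image'][y:y+h,x:x+w,::-1],None,fx=5,fy=5,interpolation=cv2.INTER_CUBIC))
E
```

```text
20.9 [ 0.5856 -0.0411  0.0683] [[0.088, 0.0, -0.996], [0.996, -0.0, 0.088], [-0.0, -1.0, -0.0]] [-4.4  0.8  8. ] 0.2037415518687388
to go cm [-0.04  0.    0.04] turn 0.0009
```

View pics/w14.png

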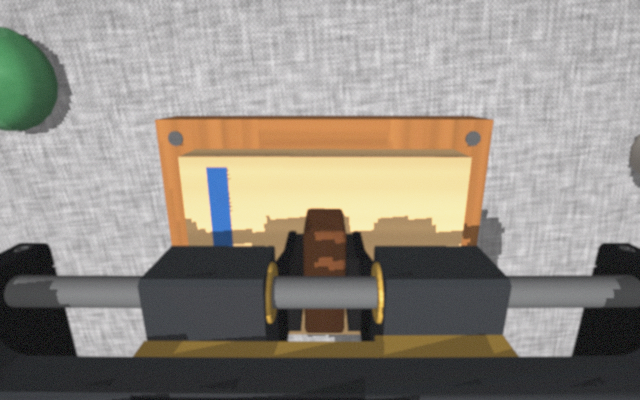

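View pics/scene14z.png

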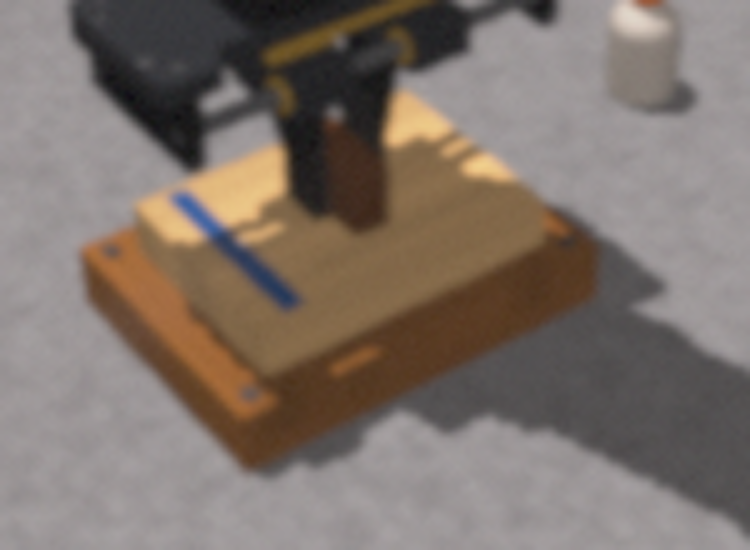

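View pics/side14z.png

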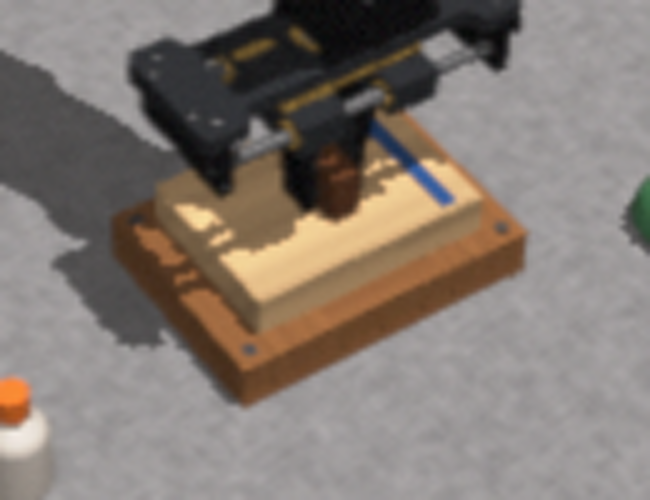

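Nearly flush: the cover is on the jig with its stripe on the pin side. There is about 4 N of side force from the pin toward −x, so I ease 1 mm that way and press a bit more.

Request:
step_arm --moves '[[[0,0,0,0,0,0.05,0],[0,0,0,0,0,0.1,0],[0,0,0,0,0.05,0.1,0],[0,0,0,0,0.1,0.1,0],[0,0,0,0,0.1,0.1,0]]]'

```text
time_s: 21.47
tcp_pos: [0.5855, -0.041, 0.0681]
ee_rot: [[0.087, 0.002, -0.996], [0.996, -0.0, 0.087], [-0.0, -1.0, -0.002]]
wrist_force: [-3.0, 0.9, 9.7]
gripper_width: 0.206
```

Request:
step_arm --moves '[[[0,0,0,0,0.05,0,0],[0,0,0,0,0.1,0,0],[0,0,0,0,0.1,0,0],[0,0,0,0,0.1,0,0],[0,0,0,0,0.1,0,0]]]'

```text
time_s: 21.88
tcp_pos: [0.5855, -0.041, 0.068]
ee_rot: [[0.087, 0.003, -0.996], [0.996, -0.001, 0.087], [-0.0, -1.0, -0.003]]
wrist_force: [-5.9, 0.9, 13.6]
gripper_width: 0.206
```

Request:
step_arm --moves '[[[0,0,0,0,0,0.05,0],[0,0,0,0,0.05,0.1,0],[0,0,0,0,0.1,0.1,0],[0,0,0,0,0.15,0.1,0],[0,0,0,0,0.2,0.1,0]]]'

```text
time_s: 22.3
tcp_pos: [0.5855, -0.041, 0.068]
ee_rot: [[0.086, 0.005, -0.996], [0.996, -0.001, 0.086], [-0.001, -1.0, -0.005]]
wrist_force: [-7.3, 1.8, 26.0]
gripper_width: 0.205
```

Request:
step_arm --moves '[[[0,0,0,0,0,0,0],[0,0,0,0,0,0,0],[0,0,0,0,0,0,0],[0,0,0,0,0,0,0],[0,0,0,0,0,0,0]]]'

```text
time_s: 22.72
tcp_pos: [0.5855, -0.041, 0.068]
ee_rot: [[0.086, 0.005, -0.996], [0.996, -0.001, 0.086], [-0.0, -1.0, -0.005]]
wrist_force: [-7.0, 1.8, 21.9]
gripper_width: 0.208
```

```bash
python3 go.py; python3 - <<'E'
from sq import *
c=cap('wrist','w15'); im=c['image']; s=r.sense(); print(s['moment'])
cv2.imwrite('pics/z15.png',cv2.resize(im[105:205,145:505,::-1],None,fx=2.2,fy=2.2,interpolation=cv2.INTER_CUBIC))
for n,(x,y,w,h) in [('scene',(240,175,115,85)),('side',(285,175,100,75))]:
    c=cap(n); cv2.imwrite(f'pics/{n}15z.png',cv2.resize(c['image'][y:y+h,x:x+w,::-1],None,fx=6,fy=6,interpolation=cv2.INTER_CUBIC))
E
```

```text
22.7167 [ 0.5855 -0.041   0.068 ] [[0.086, 0.005, -0.996], [0.996, -0.001, 0.086], [-0.0, -1.0, -0.005]] [-7.   1.8 21.9] 0.2079323862103439
to go cm [-0.04 -0.    0.03] turn 0.0023
[ 0.48234925  2.19453031 -0.06295852]
```

View pics/z15.png

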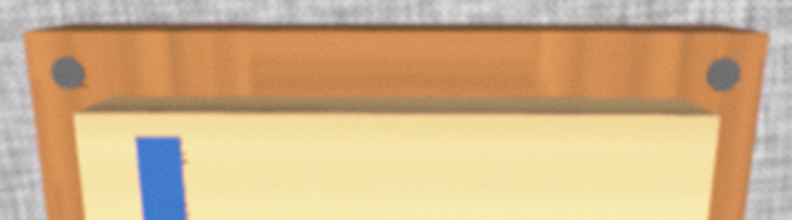

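View pics/scene15z.png

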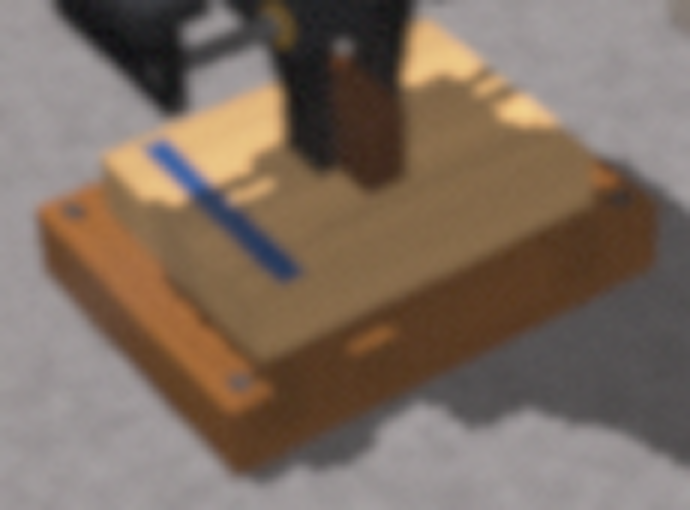

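View pics/side15z.png

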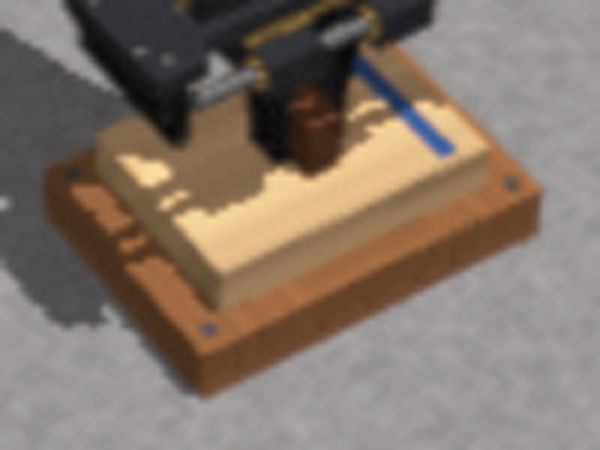

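At TCP z = 0.068 the height stopped falling while the vertical force rose from 10 to over 20 N, so the cover is on the jig, flush. The tool leans about 0.3° from arm compliance, so I take that lean out to press evenly and let it settle.

Request:
step_arm --moves '[[[0.002,0,0,0,0,0,0],[0.004,0,0,0,0,0,0],[0.005,0,0,0,0,0,0],[0.005,0,0,0,0,0,0],[0.005,0,0,0,0,0,0]]]'

```text
time_s: 23.28
tcp_pos: [0.5855, -0.041, 0.068]
ee_rot: [[0.086, 0.0, -0.996], [0.996, -0.0, 0.086], [-0.0, -1.0, -0.0]]
wrist_force: [-6.6, 0.0, 23.0]
gripper_width: 0.202
```

Request:
step_arm --moves '[[[0,0,0,0,0,0,0],[0,0,0,0,0,0,0],[0,0,0,0,0,0,0],[0,0,0,0,0,0,0],[0,0,0,0,0,0,0]]]'

```text
time_s: 23.7
tcp_pos: [0.5855, -0.041, 0.068]
ee_rot: [[0.086, 0.0, -0.996], [0.996, -0.0, 0.086], [-0.0, -1.0, -0.0]]
wrist_force: [-6.7, 0.1, 21.7]
gripper_width: 0.203
```

```bash
python3 go.py; python3 -c "
from h import *
s=r.sense();print(np.round(s['moment'],2),np.round(s['ee_rot'],4).tolist())"
```

```text
23.7 [ 0.5855 -0.041   0.068 ] [[0.086, 0.0, -0.996], [0.996, -0.0, 0.086], [-0.0, -1.0, -0.0]] [-6.7  0.1 21.7] 0.20277024331027088
to go cm [-0.04  0.    0.03] turn 0.0022
[ 0.39  2.03 -0.13] [[0.0862, 0.0004, -0.9963], [0.9963, -0.0004, 0.0862], [-0.0003, -1.0, -0.0004]]
```

```bash
python3 - <<'E'
from sq import *
c=cap('wrist','w16'); s=r.sense(); R=np.array(s['ee_rot']);t=np.array(s['tcp_pos']); im=c['image']
cv2.imwrite('pics/z16.png',cv2.resize(im[105:205,145:505,::-1],None,fx=2.2,fy=2.2,interpolation=cv2.INTER_CUBIC))
def loc(x,y,z): return (R.T@(onz(c,145+(x+.5)/2.2-.5,105+(y+.5)/2.2-.5,z)-t)*1000).round(2)
a,b=loc(68,72,.03),loc(723,73,.03); j=(a+b)/2+[55.1,0,0]
a,b=loc(74,113,.054),loc(720,114,.054); k=(a+b)/2+[50,0,0]; print('cover width if flush',b[2]-a[2],'yaw diff deg',np.degrees((b-a)[0]/(b-a)[2]))
print('jig',j,'cover',k,'diff x,z',(j-k)[[0,2]],s['time_s'],np.round(s['wrist_force'],1))
c=cap('side','side16'); cap('scene','scene16')
E
```

```text
cover width if flush 139.37 yaw diff deg 0.11922060743914634
jig [ 0.73  38.035  0.3  ] cover [ 1.355 14.035  0.565] diff x,z [-0.625 -0.265] 23.75 [-7.3  2.2 23.4]
```

View pics/z16.png

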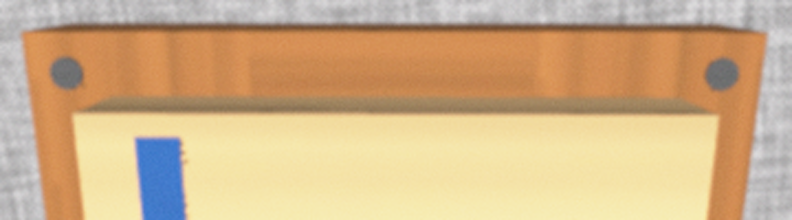

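View pics/side16.png

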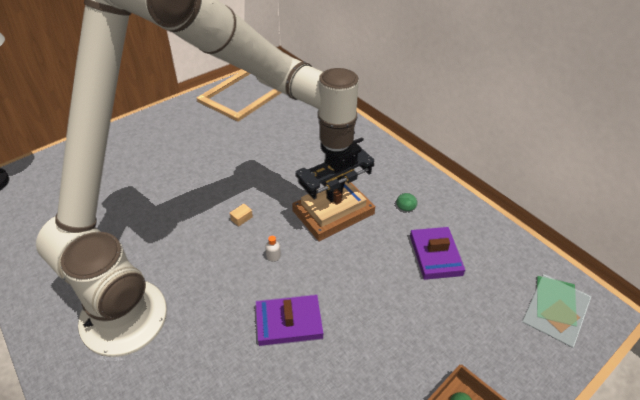

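The cover lies flush and centred on the jig, within 0.7 mm and 0.2°. The block (241,214), bottle (272,248) and lump (406,202) are where they started; the arm hides the pliers in this view. Handing in while pressing.

```bash
python3 -c "
from station import r
print(r.finish_job()); s=r.sense(); print(s['time_s'],s['wrist_force'],s['tcp_pos'])"
```

```text
the job is handed in; nothing more can be done
None
the job is handed in; nothing more can be done
```

The green tile is in the red square. The plywood cover is over it on the locating pin, flush on the jig. I handed in at about 24 s with the arm still gripping the handle and pressing down.

- **Tile:** my first placing was about 1.4 mm off towards jig −x, so I regripped and moved it. The last wrist-camera check showed it square and about 1 mm from the centre of the outline. The scene and side cameras were too coarse to confirm the exact amount. I could not see the tile again once it was covered.
- **Cover on the pin:** its underside went about 4 mm below the pin's top without any contact force, so the hole was over the pin.
- **Cover flush:** the height stopped falling at 68 mm (tool point), which puts the underside at about 30 mm, level with the jig's top. The downward push then rose from about 10 N to about 22 N with no further movement. The cover was within about 0.7 mm and 0.2° of the jig.
- **Remaining disagreement:** a side force of about 7 N towards −x stayed on the gripper while pressing. Moving the command 2 mm that way did not remove it. I think it is the arm flexing and friction, or light contact with the pin.
- **Other objects:** the block, bottle, lump and purple look-alikes were where they started in the last side picture. The arm hid the pliers in that view, and I had not moved near them.

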